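Hang the pail up by its bail and lay a carton layer on the slab

ROBOT

A 7-joint arm with a two-finger parallel gripper is mounted at the origin on the work surface. World frame = base frame: x ahead of the robot, y to its left, z up, the work surface at z = 0. Lengths are in m, angles in rad, forces in N, time in s.
With the tool pointing down it reaches from about 0.4 to 0.85 m from the base axis. Payload 10.4 kg.
Tool frame: the origin (TCP) lies on the centre line of the jaws, within the pads' length; the fingertips stand 17 mm ahead of it and the grasp point (between the pads) lies 2 mm behind it; z points along the fingers, y is the line along which they close (so a half turn about z gives the same grasp; the last joint's range is limited). The gripper opens to 85 mm and grips with 20 to 120 N. Pads are 22 mm wide; open, the fingers measure 114 mm over their backs; the gripper's body (76 mm by 85 mm) begins 54 mm behind the grasp point. The pads swing forward as they close: fully open they stand 13 mm farther back than shut.
Start: joints at [-1.222, 0.332, -0.065, 1.46, 0.022, 1.35, -0.088], TCP at [0.227, 0.582, 0.248] pointing down, gripper open.
Joint ranges: [-2.6, 2.6], [-0.5, 2.12], [-1.47, 1.34], [0.16, 2.42], [-1.27, 4.41], [0.06, 2.06], [-2.6, 2.6]. Speed limits (rad/s): [2.22, 2.22, 2.79, 2.79, 3.14, 3.14, 3.14].

INTERFACE

Orientations are given as a unit quaternion [x, y, z, w].
In Python, from workcell import sensors, imaging, order, spotter gives the robot as it stands. The module is installed in compiled form; this text tells all that it offers.
- The arm moves only by the shell command python3 -m inch 'ROWS' [FORCE]. ROWS is JSON, a list that holds one entry, the list of rows, each a list of 7 numbers: the shift along the tool's x, y, z in m, then the turn, a rotation vector about the tool's x, y, z in rad, then the closure, from -1 (fully open) to 1 (shut). In form: [[[x, y, z, ax, ay, az, hand], ...]]. A call has 1 to 10 rows; each row is the pose to reach, as a shift and turn from the pose commanded when the call began, along the tool's axes at that moment; what a row does not reach only later rows make up. A row lasts 1/10 s, in which the tool goes at most 50 mm and 8.59 degrees, less where a joint would pass 70% of its speed; a pose out of reach is approached as far as the arm can. A call with a gripper value outside its range is refused whole. The fingers move at their own pace and stop on an object; FORCE is the grip in N (left out, the last holds). Time passes only in rows, so rows that repeat a pose let the fingers close. It gives the time, the measured TCP pose, the force, the opening and the grip force at its end, in the units of the state.
- sensors.get_obs(): the state, without advancing time (a new reading comes with each control period).
- imaging.camera(name): name is "scene" or "side" or "wrist"; returns the picture (384x512x3 uint8, blue, green, red); there is no depth.
- imaging.calibration(name): a dict with "mtx" (3x3 intrinsics, pixels), "R" (3x3) and "t" (3): a world point X has camera coordinates R X + t; the wrist camera has in their place "tool_from_camera" (4x4, takes a point from camera to tool coordinates, whose origin is the TCP and whose axes are the flange's). Camera axes: x right, y down, z forward; pixel columns grow to the right and rows downward; lengths in m; the calibration is good to about 2 mm. The wrist camera is an equidistant fisheye: a pixel r from the principal point sees the ray r / f radians off the axis. A picture is of the moment at which its call begins: read the wrist's pose just before it. calibration takes no time and is no camera call.
- order.hand_in(): hands the job in; it is judged then, once.
Trained networks look in the newest picture that a camera, given by its name, has taken for a name from the list of things; names that differ only in an ending like _2 or _b are one class to them, and where a whole thing is asked for, a point or a joint stands for the part that bears it (a point fixed in the world has none). Each returns a list of dicts, best first, with "conf" (0 to 1); they miss things now and then, are a little off and sometimes report something else, mostly with a low value. They report only what shows in the picture. A call takes as long as a camera call. They do not tell look-alikes from the thing itself.
- spotter.look_for(label, camera): "pixel" ([column, row] in pixels, amid what is visible of it).
The state is a dict: "clock": time; "joint_pos": joint angles; "joint_velocities": joint speeds; "tau": joint torques, N m; "position": TCP position; "ee_rot": TCP orientation; "ft_force": force on the tool from outside, world axes, zero at the start; "torque": the same for the moment, N m; "grip_width": opening from 0.0 (shut) to 1.0 (fully open); "grasp_force": force on a finger pad.
Only numpy, scipy, OpenCV 4.12 (cv2) and the standard library are available. Lean on these libraries where they do the work, as an engineer would, in place of code of your own. Each camera call takes 0.05 s, during which the arm holds its last target. There are 200 camera calls.

TASK

The pallet slab is needed for the next layer of carry-cartons, but the pail is standing on it: swing its bail upright while the pail still stands there, then hang the pail by the bail over both prongs of the hook stand and let go, without tipping it over. Lay every carton from the blue mat flat on the slab in the interlocking three-and-two pattern drawn there, one carton centred and squared up in each outline (any outlines may stay empty if there are fewer than five cartons), and leave the mug and the drinks cans where they are.

Things in the scene. Friction and masses are not known exactly. Their poses are not given: they have to be found in the camera images.
- slab: fixed plywood pallet slab 280 x 235 x 18 mm on the table; origin at the centre of its underside, x along the 280 mm side. Black lines on top draw five places, 128 x 84 mm each: a row of three side by side, long sides along the slab's y, and beside it (towards slab +y) a row of two end to end, long sides along x. Cartons centred in them stand 8 mm apart
- place1 (a point): place 1: row of three, carton lies with its long side along the slab's y; the point is where the _mid point of the carton belongs, 73 mm above the table
- place2 (a point): place 2: row of three, carton lies with its long side along the slab's y; the point is where the _mid point of the carton belongs, 73 mm above the table
- place3 (a point): place 3: row of three, carton lies with its long side along the slab's y; the point is where the _mid point of the carton belongs, 73 mm above the table
- place4 (a point): place 4: row of two, carton lies with its long side along the slab's x; the point is where the _mid point of the carton belongs, 73 mm above the table
- place5 (a point): place 5: row of two, carton lies with its long side along the slab's x; the point is where the _mid point of the carton belongs, 73 mm above the table
- carton1_mid (a point): brown card carry-carton, 0.2 to 0.4 kg (may be absent): box 120 x 76 mm, 70 mm high, with a stiff upright handle board on top along its middle (80 mm long, 12 thick, 40 high; 110 mm overall). The point is at its centre, 55 mm above its underside; x along the 120 mm side and the handle, z up. Starts standing on the blue mat
- carton2_mid (a point): brown card carry-carton, 0.2 to 0.4 kg (may be absent): box 120 x 76 mm, 70 mm high, with a stiff upright handle board on top along its middle (80 mm long, 12 thick, 40 high; 110 mm overall). The point is at its centre, 55 mm above its underside; x along the 120 mm side and the handle, z up. Starts standing on the blue mat
- carton3_mid (a point): brown card carry-carton, 0.2 to 0.4 kg (may be absent): box 120 x 76 mm, 70 mm high, with a stiff upright handle board on top along its middle (80 mm long, 12 thick, 40 high; 110 mm overall). The point is at its centre, 55 mm above its underside; x along the 120 mm side and the handle, z up. Starts standing on the blue mat
- carton4_mid (a point): brown card carry-carton, 0.2 to 0.4 kg (may be absent): box 120 x 76 mm, 70 mm high, with a stiff upright handle board on top along its middle (80 mm long, 12 thick, 40 high; 110 mm overall). The point is at its centre, 55 mm above its underside; x along the 120 mm side and the handle, z up. Starts standing on the blue mat
- carton5_mid (a point): brown card carry-carton, 0.2 to 0.4 kg (may be absent): box 120 x 76 mm, 70 mm high, with a stiff upright handle board on top along its middle (80 mm long, 12 thick, 40 high; 110 mm overall). The point is at its centre, 55 mm above its underside; x along the 120 mm side and the handle, z up. Starts standing on the blue mat
- mat: fixed dark-blue ribbed infeed mat, 340 x 360 mm, 3 mm thick, on the table; origin at the centre of its underside
- pail_mid (a point): closed steel pail, about 0.66 kg with its bail, 114 mm across at the rim, 105 mm high, lid flush on top; it starts standing on the slab. The point is on its axis half-way up, 52.5 mm above its underside, z up. Its bail swings on an axis parallel to the pail's y, through the pail's axis 95 mm above the underside
- bail (a joint): angle of the pail's wire bail: 0 = lying flat, sticking out level to the pail's +x side (as at the start, held there only by its weight); 1.57 = upright over the pail; 3.14 = flat on the other side. Its hinge has little friction: let go, it falls back unless close to upright
- bail_bar (a point): centre of the bail's straight grip bar, an 8 mm round rod 112 mm long, 110 mm from the swing axis; y along the bar, x from the swing axis to the bar. In its middle is a white plastic hand sleeve, 16 mm thick and 44 mm long, that turns on the rod. 8 mm side wires run from the bar's ends to the ears, 68 mm either side of the pail's axis
- stand: fixed steel hook stand; origin on the table below the hook's seat. Two round 10 mm prongs at y = +36 and -36 mm come from a crosspiece (face at x = +93 mm, top 260 mm above the table; post behind it), slope down towards -x to a low point at x = 0 and turn up to tips at x = -22 mm, tops 258 mm above the table. Nothing else is between or under the prongs
- hook_seat (a point): where the centre of the bail bar comes to rest when it lies in the low point of both prongs, 234.5 mm above the table; axes as the stand's (bar along y). The pail then hangs about 30 mm clear of the table
- mug_mid (a point): bystander: white mug, 80 mm across, 90 mm high; centre. Not to be disturbed
- can_a_mid (a point): bystander: drinks can, 66 mm across, 122 mm high; centre. Not to be disturbed
- can_b_mid (a point): bystander: drinks can like the other; centre. Not to be disturbed
Mind the look-alikes: they are no part of the job. Leave any orange look-alike of the part that bears pail_mid alone. Leave any green look-alike of the part that bears carton1_mid alone.

How it is judged:
By the outcome, as a careful person would: the job done as asked, in the order asked, and still so for the second after the job is handed in, with the robot touching nothing.
Of carton1, carton2, carton3, carton4, carton5 only 3 to 5 are there at a start; the rules pass over those that are not, and their reading is None.
At some moment in a run one of carton1, carton2, carton3, carton4, carton5 may be knocked a few centimetres aside while the robot is not near it.
It also fails if it takes over 210 s, if anything falls off the work surface, if the arm or the gripper's body presses on something with over 40 N, if the wrist force passes 120 N, or if a joint passes its speed limit or range.

## Working session

There is one attempt and no reset: what is moved stays moved. The work goes in short steps, Python scripts to look and compute and a shell command to move; the robot and the scene stay as the last step left them, time stands still between calls to the robot, and variables do not carry over. Pictures are saved under pics/ and viewed, at most 14 in all, crops included, and the job is handed in when it is done.

```bash
mkdir -p pics; cat > h.py <<'E'
import numpy as np, cv2
from scipy.spatial.transform import Rotation as Ro
from workcell import sensors, imaging, order, spotter
def snap(c,name=None):
    im=imaging.camera(c)
    if name: cv2.imwrite('pics/'+name+'.png',im)
    return im
def ray(c,px,obs=None):
    k=imaging.calibration(c);M=np.array(k['mtx'])
    u=np.array([(px[0]-M[0,2])/M[0,0],(px[1]-M[1,2])/M[1,1]])
    if c=='wrist':
        o=obs or sensors.get_obs();th=np.hypot(*u)
        d=np.r_[u/max(th,1e-9)*np.sin(th),np.cos(th)]
        T=np.array(k['tool_from_camera']);R=Ro.from_quat(o['ee_rot']).as_matrix()
        return R@T[:3,3]+o['position'],R@T[:3,:3]@d
    R=np.array(k['R']);t=np.array(k['t']);return -R.T@t,R.T@np.r_[u,1]
def at(c,px,z,obs=None):
    p,d=ray(c,px,obs);return p+d*(z-p[2])/d[2]
def proj(c,X,obs=None):
    k=imaging.calibration(c);M=np.array(k['mtx']);X=np.atleast_2d(X)
    if c=='wrist':
        o=obs or sensors.get_obs();T=np.array(k['tool_from_camera']);R=Ro.from_quat(o['ee_rot']).as_matrix()
        q=((X-o['position'])@R-T[:3,3])@T[:3,:3]
        r=np.hypot(q[:,0],q[:,1]);th=np.arctan2(r,q[:,2]);n=q[:,:2]/r[:,None]*th[:,None]
    else:
        q=X@np.array(k['R']).T+k['t'];n=q[:,:2]/q[:,2:]
    return n@np.diag([M[0,0],M[1,1]])+M[:2,2]
E
python3 - <<'E'
from h import *
np.set_printoptions(precision=3,suppress=True)
o=sensors.get_obs();print(o)
ims=[snap(c,c+'0') for c in('scene','side','wrist')]
for c in('scene','side','wrist'):
    k=imaging.calibration(c);print(c,k)
    for l in ['slab','carton1_mid','mat','pail_mid','bail_bar','stand','mug_mid','can_a_mid']:
        print(l,[(np.round(d['pixel']).tolist(),round(d['conf'],2)) for d in spotter.look_for(l,c)])
E
```

```text
{'clock': 0.0, 'joint_pos': array([-1.222,  0.333, -0.065,  1.461,  0.022,  1.35 , -0.089]), 'joint_velocities': array([ 0.   ,  0.   ,  0.001,  0.   , -0.001, -0.001, -0.001]), 'tau': array([  0.001, -62.546,   0.05 , -39.16 ,   0.016,   0.01 ,  -0.   ]), 'position': array([0.227, 0.582, 0.248]), 'ee_rot': array([ 0.185,  0.983, -0.001, -0.   ]), 'ft_force': array([-0.161, -0.18 , -0.209]), 'torque': array([ 0.028,  0.022, -0.001]), 'grasp_force': 0.0, 'grip_width': 0.9989792829802095}
scene {'mtx': array([[467.579,   0.   , 250.791],
       [  0.   , 467.579, 197.575],
       [  0.   ,   0.   ,   1.   ]]), 'R': array([[-0.312,  0.95 ,  0.005],
       [ 0.733,  0.244, -0.636],
       [-0.605, -0.194, -0.772]]), 't': array([ 0.014, -0.295,  1.98 ])}
slab [([196.0, 232.0], 0.84)]
carton1_mid [([302.0, 211.0], 0.95), ([404.0, 226.0], 0.66)]
mat [([179.0, 208.0], 0.75), ([286.0, 250.0], 0.62), ([310.0, 244.0], 0.59)]
pail_mid [([320.0, 169.0], 0.91), ([178.0, 208.0], 0.7)]
bail_bar [([152.0, 210.0], 0.68), ([290.0, 152.0], 0.45)]
stand [([93.0, 200.0], 0.84), ([300.0, 213.0], 0.47)]
mug
[... 560 characters left out ...]
62)]
stand [([246.0, 132.0], 0.57)]
mug_mid []
can_a_mid [([196.0, 179.0], 0.54), ([199.0, 160.0], 0.51)]
wrist {'mtx': array([[297.319,   0.   , 251.297],
       [  0.   , 297.319, 193.226],
       [  0.   ,   0.   ,   1.   ]]), 'tool_from_camera': array([[-0.001, -0.95 , -0.312,  0.08 ],
       [ 1.   , -0.001,  0.   ,  0.001],
       [-0.001, -0.312,  0.95 , -0.125],
       [ 0.   ,  0.   ,  0.   ,  1.   ]])}
slab [([19.0, 344.0], 0.84)]
carton1_mid [([330.0, 232.0], 0.94), ([201.0, 308.0], 0.73), ([119.0, 360.0], 0.57)]
mat [([197.0, 307.0], 0.58)]
pail_mid [([56.0, 229.0], 0.76)]
bail_bar [([8.0, 257.0], 0.71)]
stand [([5.0, 374.0], 0.66), ([120.0, 360.0], 0.51)]
mug_mid []
can_a_mid []
```

```bash
python3 - <<'E'
import cv2,numpy as np
a=cv2.imread('pics/scene0.png');b=cv2.imread('pics/side0.png');
cv2.imwrite('pics/scene0z.png',cv2.resize(a[100:340,40:440],(800,480),interpolation=cv2.INTER_CUBIC))
cv2.imwrite('pics/side0z.png',cv2.resize(b[100:384,100:440],(718,600),interpolation=cv2.INTER_CUBIC))
E
```

```text
(no output)
```

View pics/scene0z.png

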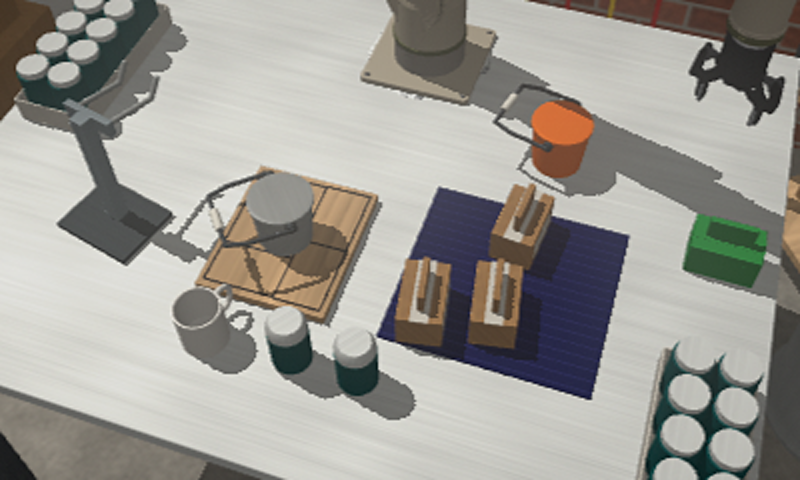

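View pics/side0z.png

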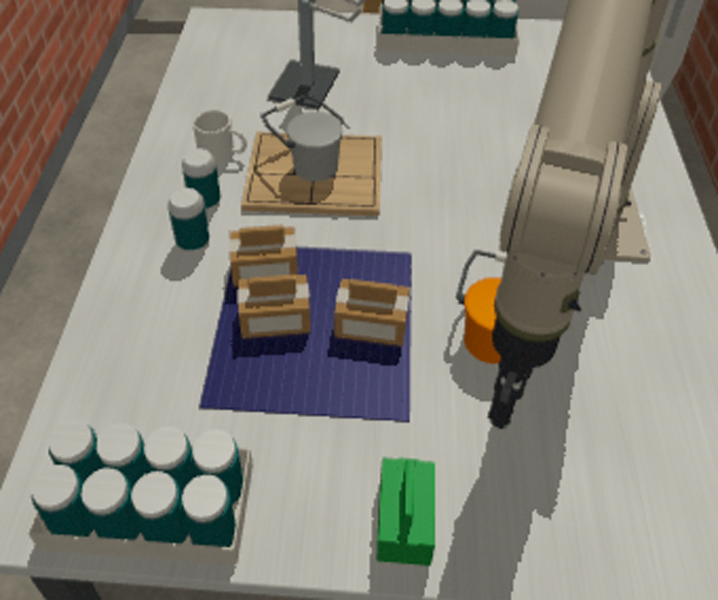

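View pics/wrist0.png

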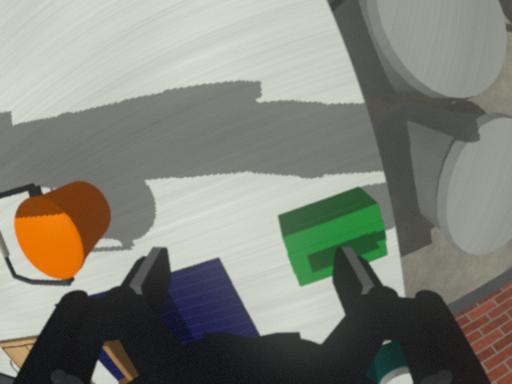

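Grey pail on the slab (scene px ≈180,205) is the one meant, and the orange one (≈320,169) is the look-alike. Three brown cartons stand on the blue mat (scene px ≈252,250; 288,250; 302,211); the green one (≈403,226) is to be left alone. One enlarged crop confirms this and shows the stand.

```bash
python3 - <<'E'
from h import *
np.set_printoptions(precision=3,suppress=True)
a=cv2.imread('pics/scene0.png');b=cv2.imread('pics/side0.png');
l=cv2.resize(a[130:260,60:200],(560,520),interpolation=cv2.INTER_CUBIC)
r=cv2.resize(b[95:155,220:280],(240,240),interpolation=cv2.INTER_CUBIC)
r=np.vstack([r,cv2.resize(b[145:205,200:290][:, :70],(240,206),interpolation=cv2.INTER_CUBIC),np.zeros((74,240,3),np.uint8)])
cv2.imwrite('pics/crop1.png',np.hstack([l,r]))
z=lambda u,v:(40+u/2,100+v/2)
print('slab',[at('scene',z(*p),.018)[:2] for p in[(262,167),(380,194),(325,320),(197,285)]])
print('lid',at('scene',z(280,198),.123))
print('sleeve',at('scene',z(215,220),.113))
print('mat',[at('scene',z(*p),.003)[:2] for p in[(438,187),(629,235),(592,398),(380,336)]])
for l,p in dict(A=[(418,260),(434,260)],B=[(492,262),(510,262)],C=[(517,188),(547,190)]).items(): print(l,[at('scene',z(*q),.113) for q in p])
print('stand',[at('scene',z(*q),.25) for q in[(80,113),(120,75),(157,82)]],[at('scene',z(*q),.0) for q in[(58,225),(110,183),(172,215),(126,263)]])
E
```

```text
slab [array([ 0.411, -0.196]), array([0.403, 0.037]), array([0.685, 0.042]), array([ 0.689, -0.19 ])]
lid [ 0.545 -0.088  0.123]
sleeve [ 0.615 -0.175  0.113]
mat [array([0.341, 0.129]), array([0.34 , 0.488]), array([0.678, 0.49 ]), array([0.677, 0.135])]
A [array([0.586, 0.17 , 0.113]), array([0.578, 0.195, 0.113])]
B [array([0.552, 0.285, 0.113]), array([0.543, 0.312, 0.113])]
C [array([0.389, 0.284, 0.113]), array([0.377, 0.334, 0.113])]
stand [array([ 0.574, -0.412,  0.25 ]), array([ 0.474, -0.396,  0.25 ]), array([ 0.47 , -0.329,  0.25 ])] [array([ 0.641, -0.496,  0.   ]), array([ 0.523, -0.458,  0.   ]), array([ 0.555, -0.312,  0.   ]), array([ 0.677, -0.337,  0.   ])]
```

View pics/crop1.png

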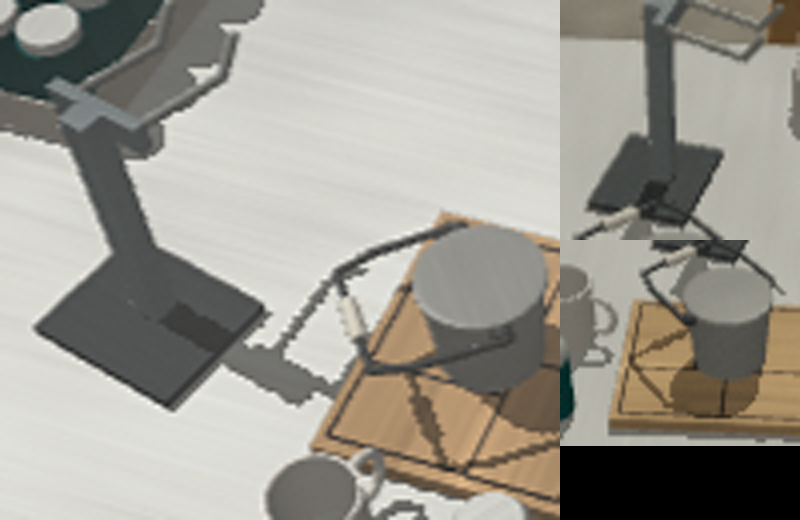

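The crop shows the grey pail on the slab, with the white sleeve at scene px ≈(147,208). The bail points towards the mug and stand side. The stand's prongs run from the crosspiece (≈85,157) to tips at ≈(102,130) and (118,138), pointing towards the robot. I'll move over for a closer wrist view.

```bash
cat >> h.py <<'E'
def down(yaw):  # tool y at yaw (deg), z down
    a=np.radians(yaw);y=np.array([np.cos(a),np.sin(a),0]);z=np.array([0,0,-1.]);return Ro.from_matrix(np.c_[np.cross(y,z),y,z])
def go(p,yaw,o=None):
    o=o or sensors.get_obs();R=Ro.from_quat(o['ee_rot'])
    d=R.inv().apply(np.array(p)-o['position']);w=min(((R.inv()*down(yaw+k)).as_rotvec() for k in(0,180)),key=np.linalg.norm)
    print('GO',np.round(d,4).tolist(),np.round(w,4).tolist());return d,w
def tri(c1,p1,c2,p2):
    a,d=ray(c1,p1);b,e=ray(c2,p2);d/=np.linalg.norm(d);e/=np.linalg.norm(e)
    s=np.linalg.lstsq(np.c_[d,-e],b-a,rcond=None)[0];P,Q=a+s[0]*d,b+s[1]*e;return (P+Q)/2,np.linalg.norm(P-Q)
E
python3 - <<'E'
from h import *
np.set_printoptions(precision=3,suppress=True)
c=lambda u,v:(60+u/4,130+v/4)
print([at('scene',c(*q),.253) for q in[(170,0),(235,35)]],[at('scene',c(*q),.2265) for q in [(152,50),(222,74)]],[at('scene',c(*q),.26) for q in [(75,88),(140,128),(50,85)]])
go((.50,-.16,.42),129)
o=sensors.get_obs();R=Ro.from_quat(o['ee_rot']);print(R.inv().apply(np.array([.33,.35,.40])-o['position']))
E
```

```text
[array([ 0.441, -0.404,  0.253]), array([ 0.462, -0.331,  0.253])] [array([ 0.478, -0.408,  0.226]), array([ 0.485, -0.337,  0.226])] [array([ 0.565, -0.419,  0.26 ]), array([ 0.588, -0.346,  0.26 ]), array([ 0.569, -0.44 ,  0.26 ])]
GO [-0.524, -0.5924, -0.1717] [0.0001, 0.0, -1.0525]
[-0.18  -0.179 -0.152]
```

```bash
sed -i 's/for k in(0,180)/for k in(0,)/' h.py
python3 -m inch '[[[0,0,-0.05,0,0,0.1,0],[-0.03,-0.03,-0.09,0,0,0.25,0],[-0.06,-0.06,-0.12,0,0,0.4,0],[-0.09,-0.09,-0.152,0,0,0.55,0],[-0.12,-0.12,-0.152,0,0,0.7,0],[-0.15,-0.15,-0.152,0,0,0.85,0],[-0.18,-0.18,-0.152,0,0,1.0,0],[-0.18,-0.18,-0.152,0,0,1.15,0],[-0.18,-0.18,-0.152,0,0,1.2,0],[-0.18,-0.18,-0.152,0,0,1.2,0]]]' 60
python3 - <<'E'
from h import *
go((.52,-.16,.42),-51)
E
```

```text
clock: 2.35
position: [0.3294, 0.349, 0.4006]
ee_rot: [0.708, 0.706, 0.0, -0.0]
ft_force: [0.2, 0.1, -0.2]
grip_width: 0.502
grasp_force: 0.0
GO [-0.5086, 0.1917, -0.0197] [-0.0, -0.0008, 0.888]
```

```bash

python3 -m inch '[[[-0.04,0.018,-0.02,0,0,0.09,0],[-0.085,0.036,-0.02,0,0,0.18,0],[-0.13,0.054,-0.02,0,0,0.27,0],[-0.175,0.072,-0.02,0,0,0.36,0],[-0.22,0.09,-0.02,0,0,0.45,0],[-0.265,0.108,-0.02,0,0,0.54,0],[-0.31,0.126,-0.02,0,0,0.63,0],[-0.355,0.144,-0.02,0,0,0.72,0],[-0.4,0.16,-0.02,0,0,0.8,0],[-0.445,0.175,-0.02,0,0,0.85,0]]]'
python3 -m inch '[[[-0.013,-0.047,0,0,0,0.02,0],[-0.027,-0.05,0,0,0,0.038,0],[-0.027,-0.05,0,0,0,0.038,0]]]'
python3 - <<'E'
from h import *
print(sensors.get_obs()['position'],sensors.get_obs()['joint_pos'])
go((.52,-.16,.42),-51)
snap('wrist','w1');snap('scene')
for l in ['slab','pail_mid','bail_bar','stand','mug_mid']:
  print(l,[(np.round(d['pixel']).tolist(),round(d['conf'],2)) for d in spotter.look_for(l,'wrist')])
cv2.imwrite('pics/w1z.png',cv2.resize(cv2.imread('pics/w1.png'),(800,600),interpolation=cv2.INTER_CUBIC))
E
```

```text
clock: 3.35
position: [0.5043, -0.0976, 0.4205]
ee_rot: [0.936, 0.352, 0.0, 0.0]
ft_force: [1.6, 0.9, -0.9]
grip_width: 0.501
grasp_force: 0.0
clock: 3.65
position: [0.45, -0.0768, 0.4204]
ee_rot: [0.942, 0.335, 0.0, -0.0]
ft_force: [0.5, 0.3, 0.2]
grip_width: 0.495
grasp_force: 0.0
[ 0.44997588 -0.07677219  0.42042867] [-0.64905029 -0.14439983  0.63923911  1.59171648  0.08589414  1.66547798
 -0.89452732]
GO [0.0018, 0.1088, 0.0004] [-0.0002, -0.0005, 0.0022]
slab [([262.0, 98.0], 0.56)]
pail_mid [([25.0, 136.0], 0.88), ([306.0, 112.0], 0.59)]
bail_bar [([42.0, 167.0], 0.83), ([364.0, 113.0], 0.82), ([262.0, 99.0], 0.18)]
stand [([423.0, 209.0], 0.58), ([366.0, 114.0], 0.27)]
mug_mid [([393.0, 39.0], 0.94), ([428.0, 214.0], 0.36)]
```

View pics/w1z.png

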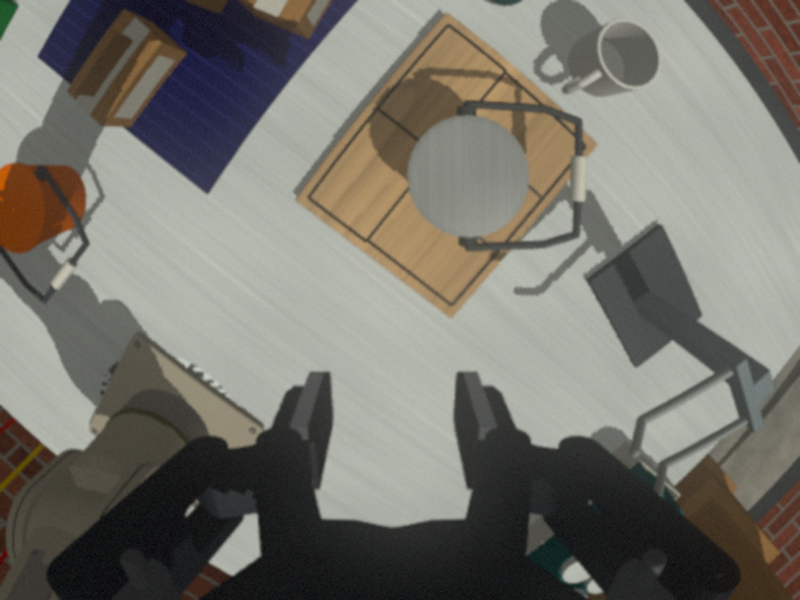

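The wrist view shows the slab with outer corners (zoomed) ≈(447,14), (596,143), (451,316), (297,197). The row of two lies on the mat side. The lid is at (468,176), the sleeve at (579,178), and the stand's tips at (637,453) and (662,490).

```bash
cat > m1.py <<'E'
from h import *
np.set_printoptions(precision=4,suppress=True)
o=sensors.get_obs()
w=lambda u,v,z:at('wrist',(u*.64,v*.64),z,o)
C=np.array([w(*p,.018) for p in[(447,14),(596,143),(451,316),(297,197)]])[:,:2]
print('slab',C,C.mean(0),[np.linalg.norm(C[i]-C[(i+1)%4]) for i in range(4)])
e=(C[1]+C[2]-C[0]-C[3]); 
d1=C[0]-C[3];d2=C[1]-C[2];d3=C[0]-C[1];d4=C[3]-C[2]
print([np.degrees(np.arctan2(d[1],d[0])) for d in(d1,d2,d3,d4)])
print('lid',w(468,176,.123),'ears',w(466,106,.113),w(468,241,.113))
print('bar',[w(579,178+k,.113) for k in(-58,0,58)])
print('bar ends',w(580,120,.113),w(578,236,.113))
print('tips',w(637,453,.253),w(662,490,.253),'low',w(642,420,.2265),w(667,464,.2265),'cross',w(727,372,.25),w(748,425,.25))
E
python3 m1.py
```

```text
slab [[ 0.6808  0.0338]
 [ 0.6851 -0.1952]
 [ 0.4096 -0.1993]
 [ 0.408   0.0319]] [ 0.5459 -0.0822] [np.float64(0.2290131499144771), np.float64(0.27558544561308146), np.float64(0.23125974471741936), np.float64(0.27281862649206756)]
[np.float64(0.3799526044288667), np.float64(0.8505727901372027), np.float64(91.07819589653116), np.float64(90.38820535869067)]
lid [ 0.542  -0.0886  0.123 ] ears [ 0.5921 -0.0465  0.113 ] [ 0.4958 -0.1306  0.113 ]
bar [array([ 0.6584, -0.1364,  0.113 ]), array([ 0.6155, -0.1741,  0.113 ]), array([ 0.5735, -0.2138,  0.113 ])]
bar ends [ 0.6592 -0.1372  0.113 ] [ 0.5727 -0.2129  0.113 ]
tips [ 0.4653 -0.3365  0.253 ] [ 0.4541 -0.403   0.253 ] low [ 0.4871 -0.3368  0.2265] [ 0.4724 -0.4101  0.2265] cross [ 0.5726 -0.3536  0.25  ] [ 0.5587 -0.4348  0.25  ]
```

```bash
python3 - <<'E'
from h import *
go((.6155,-.1745,.20),-49);go((.6155,-.1745,.111),-49)
E
```

```text
GO [0.0655, 0.1802, 0.2203] [0.0001, 0.0, -0.033]
GO [0.0655, 0.1802, 0.3093] [0.0001, 0.0, -0.033]
```

```bash

python3 -m inch '[[[0.015,0.035,0.02,0,0,-0.02,0],[0.03,0.07,0.05,0,0,-0.033,0],[0.045,0.105,0.08,0,0,-0.033,0],[0.055,0.14,0.11,0,0,-0.033,0],[0.0655,0.17,0.14,0,0,-0.033,0],[0.0655,0.18,0.17,0,0,-0.033,0],[0.0655,0.18,0.2,0,0,-0.033,0],[0.0655,0.18,0.22,0,0,-0.033,0],[0.0655,0.18,0.22,0,0,-0.033,0]]]'
python3 - <<'E'
from h import *
go((.6155,-.1745,.111),-49)
im=snap('wrist');o=sensors.get_obs()
print([(np.round(d['pixel']),at('wrist',d['pixel'],.113,o),d['conf']) for d in spotter.look_for('bail_bar','wrist')])
cv2.imwrite('pics/w2.png',im)
E
```

```text
clock: 4.9
position: [0.6138, -0.1739, 0.197]
ee_rot: [0.937, 0.35, -0.002, -0.001]
ft_force: [0.0, 0.2, 0.2]
grip_width: 0.499
grasp_force: 0.0
GO [0.0012, 0.0019, 0.0859] [-0.0038, 0.0038, -0.0001]
[(array([191., 114.]), array([ 0.6392603, -0.0943304,  0.113    ]), 0.69)]
```

View pics/w2.png

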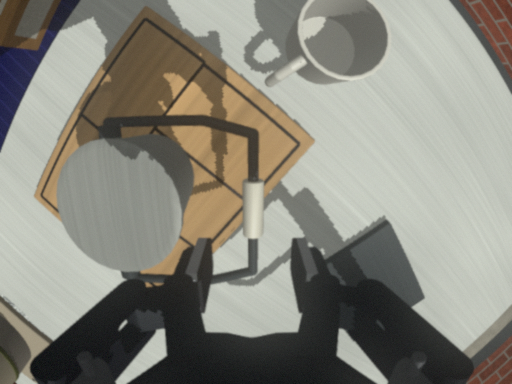

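Sleeve at (254,209), midway between the fingers (columns 200 and 303). Now to check its position along the bar.

```bash
python3 - <<'E'
from h import *
p=at('wrist',(254,209),.113);print(p,at('wrist',(253,182),.113),at('wrist',(255,237),.113));go((p[0],p[1],.111),-49)
E
```

```text
[ 0.61468117 -0.17637292  0.113     ] [ 0.63044195 -0.16162506  0.113     ] [ 0.59709964 -0.19279752  0.113     ]
GO [-0.0016, 0.001, 0.0898] [0.0002, 0.0002, -0.0003]
```

```bash

python3 -m inch '[[[-0.0016,0.001,0.03,0,0,0,0],[-0.0016,0.001,0.06,0,0,0,0],[-0.0016,0.001,0.08,0,0,0,0],[-0.0016,0.001,0.0898,0,0,0,0],[-0.0016,0.001,0.0898,0,0,0,0],[-0.0016,0.001,0.0898,0,0,0,0.5],[-0.0016,0.001,0.0898,0,0,0,0.8],[-0.0016,0.001,0.0898,0,0,0,1],[-0.0016,0.001,0.0898,0,0,0,1],[-0.0016,0.001,0.0898,0,0,0,1]]]' 50
python3 -m inch '[[[0,0,0,0,0,0,1],[0,0,0,0,0,0,1],[0,0,0,0,0,0,1]]]'
```

```text
clock: 6.0
position: [0.615, -0.1766, 0.1113]
ee_rot: [0.937, 0.35, 0.001, 0.0]
ft_force: [0.0, 0.6, 4.0]
grip_width: 0.166
grasp_force: 49.0
clock: 6.3
position: [0.615, -0.1768, 0.111]
ee_rot: [0.937, 0.35, 0.001, 0.0]
ft_force: [1.8, -0.2, 5.3]
grip_width: 0.17
grasp_force: 49.2
```

```bash

python3 -m inch '[[[0,-0.0004,-0.0096,0,0,0,1],[0,-0.0017,-0.0191,0,0,0,1],[0,-0.0037,-0.0285,0,0,0,1],[0,-0.0066,-0.0376,0,0,0,1],[0,-0.0103,-0.0465,0,0,0,1],[0,-0.0147,-0.055,0,0,0,1],[0,-0.0199,-0.0631,0,0,0,1],[0,-0.0257,-0.0707,0,0,0,1],[0,-0.0322,-0.0778,0,0,0,1],[0,-0.0393,-0.0843,0,0,0,1]]]'
python3 -m inch '[[[0,-0.0076,-0.0058,0,0,0,1],[0,-0.0157,-0.011,0,0,0,1],[0,-0.0242,-0.0154,0,0,0,1],[0,-0.0331,-0.0191,0,0,0,1],[0,-0.0422,-0.022,0,0,0,1],[0,-0.0516,-0.024,0,0,0,1],[0,-0.0611,-0.0253,0,0,0,1],[0,-0.0707,-0.0257,0,0,0,1],[0,-0.0707,-0.0257,0,0,0,1],[0,-0.0707,-0.0257,0,0,0,1]]]'
python3 - <<'E'
from h import *
a=snap('scene');b=snap('side')
cv2.imwrite('pics/s2.png',np.hstack([cv2.resize(a[130:280,60:260],(400,300)),cv2.resize(b[100:250,160:360],(400,300))]))
go((.542,-.0885,.221),-49)
E
```

```text
clock: 7.3
position: [0.5888, -0.1469, 0.1959]
ee_rot: [0.937, 0.35, 0.001, 0.001]
ft_force: [3.3, -2.0, 1.3]
grip_width: 0.166
grasp_force: 49.2
clock: 8.3
position: [0.5427, -0.0929, 0.2224]
ee_rot: [0.937, 0.35, 0.001, -0.0]
ft_force: [-1.2, -0.5, 16.2]
grip_width: 0.168
grasp_force: 50.7
GO [0.0023, -0.004, 0.0015] [0.001, -0.0027, -0.0004]
```

View pics/s2.png

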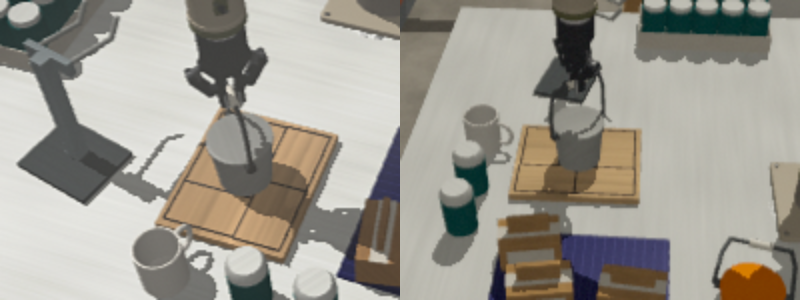

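The bail is upright with the pail still standing on the slab. Lifting it and taking it to the near side of the prongs.

```bash

python3 -m inch '[[[0,0,-0.01,0,0,0,1],[0,0,-0.02,0,0,0,1],[0,0,-0.035,0,0,0,1],[0,0,-0.05,0,0,0,1],[0,0,-0.065,0,0,0,1],[0,0,-0.08,0,0,0,1],[0,0,-0.09,0,0,0,1],[0,0,-0.095,0,0,0,1],[0,0,-0.095,0,0,0,1]]]' 60
python3 - <<'E'
from h import *
go((.395,-.358,.315),-10.5)
E
```

```text
clock: 9.3
position: [0.5425, -0.0934, 0.3161]
ee_rot: [0.937, 0.35, 0.0, 0.0]
ft_force: [0.5, 0.1, -6.8]
grip_width: 0.164
grasp_force: 59.1
GO [-0.2848, 0.1032, 0.0009] [0.0007, -0.0005, -0.6728]
```

```bash

python3 -m inch '[[[-0.008,0.003,0,0,0,-0.02,1],[-0.024,0.009,0,0,0,-0.06,1],[-0.045,0.016,0,0,0,-0.11,1],[-0.07,0.025,0,0,0,-0.17,1],[-0.1,0.036,0,0,0,-0.24,1],[-0.13,0.047,0,0,0,-0.31,1],[-0.16,0.058,0,0,0,-0.38,1],[-0.19,0.069,0,0,0,-0.45,1],[-0.215,0.078,0,0,0,-0.51,1],[-0.235,0.085,0,0,0,-0.56,1]]]'
python3 - <<'E'
from h import *
go((.395,-.358,.315),-10.5)
E
```

```text
clock: 10.3
position: [0.419, -0.3131, 0.3149]
ee_rot: [0.803, 0.595, -0.0, -0.0]
ft_force: [0.9, -0.2, -7.5]
grip_width: 0.167
grasp_force: 59.2
GO [-0.0499, -0.0099, -0.0] [-0.0008, -0.0001, -0.112]
```

```bash

python3 -m inch '[[[-0.015,-0.003,0,0,0,-0.04,1],[-0.03,-0.006,0,0,0,-0.07,1],[-0.042,-0.008,0,0,0,-0.095,1],[-0.05,-0.01,0,0,0,-0.112,1],[-0.05,-0.01,0,0,0,-0.112,1],[-0.05,-0.01,0,0,0,-0.112,1],[-0.05,-0.01,0,0,0,-0.112,1]]]'
python3 - <<'E'
from h import *
print(sensors.get_obs()['position'])
o=sensors.get_obs()
im=snap('wrist','w3');a=snap('scene');b=snap('side')
z=cv2.resize(a[100:200,60:160],(300,300),interpolation=cv2.INTER_CUBIC);y=cv2.resize(b[85:185,210:310],(300,300),interpolation=cv2.INTER_CUBIC)
cv2.imwrite('pics/w3c.png',np.hstack([cv2.resize(im[:,:],(500,375)),np.zeros((375,300,3),np.uint8)]));I=cv2.imread('pics/w3c.png');I[:300,500:]=z
J=np.vstack([I,np.zeros((225,800,3),np.uint8)]);J[300:600,500:]=y;cv2.imwrite('pics/w3c.png',J)
E
```

```text
clock: 11.0
position: [0.3968, -0.3557, 0.3152]
ee_rot: [0.769, 0.639, 0.0, -0.0]
ft_force: [0.6, -0.0, -6.3]
grip_width: 0.161
grasp_force: 59.1
[ 0.39682697 -0.35569885  0.31517518]
```

View pics/w3c.png

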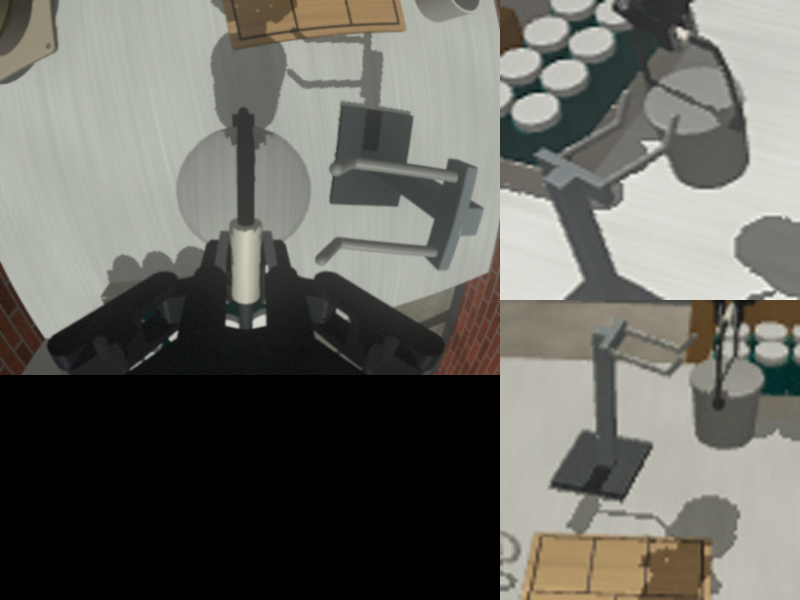

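The wrist panel shows prong tips at (335,170) and (321,262), bends at (357,163) and (341,243), and roots at (456,177) and (434,252). The pail hangs clear beside them.

```bash
python3 - <<'E'
from h import *
np.set_printoptions(precision=4,suppress=True)
w=lambda u,v,z:at('wrist',(u*1.024,v*1.024),z)[:2]
t=[w(335,170,.253),w(321,262,.253)];l=[w(355,164,.2265),w(341,243,.2265)];r=[w(456,177,.255),w(434,252,.255)]
for n,q in zip('tlr',(t,l,r)):
  d=q[0]-q[1];print(n,q,'mid',(q[0]+q[1])/2,np.linalg.norm(d),np.degrees(np.arctan2(d[1],d[0]))-90)
for i in(0,1):
  d=r[i]-l[i];print(np.degrees(np.arctan2(d[1],d[0])),np.linalg.norm(d))
print(w(245*1.0,260,.317))
E
```

```text
t [array([ 0.4633, -0.3344]), array([ 0.4471, -0.4063])] mid [ 0.4552 -0.3704] 0.07373937746231704 -12.721493597242443
l [array([ 0.488 , -0.3406]), array([ 0.4714, -0.4092])] mid [ 0.4797 -0.3749] 0.07058232389485385 -13.552770949682156
r [array([ 0.5699, -0.3572]), array([ 0.5524, -0.4236])] mid [ 0.5611 -0.3904] 0.06864709959621397 -14.8299446927046
-11.458484793592733 0.08364176076695945
-10.059631140078247 0.0822085488590282
[ 0.3969 -0.3526]
```

```bash
python3 - <<'E'
from h import *
go((.479,-.3747,.315),-11.5)
E
```

```text
GO [-0.0033, 0.0843, 0.0004] [-0.0001, -0.0002, 0.0174]
```

```bash

python3 -m inch '[[[-0.001,0.008,0,0,0,0.01,1],[-0.0015,0.022,0,0,0,0.0174,1],[-0.002,0.04,0,0,0,0.0174,1],[-0.003,0.058,0,0,0,0.0174,1],[-0.0033,0.073,0,0,0,0.0174,1],[-0.0033,0.081,0,0,0,0.0174,1],[-0.0033,0.0843,0,0,0,0.0174,1],[-0.0033,0.0843,0,0,0,0.0174,1],[-0.0033,0.0843,0,0,0,0.0174,1],[-0.0033,0.0843,0.01,0,0,0.0174,1]]]'
python3 -m inch '[[[0,0,0.01,0,0,0,1],[0,0,0.02,0,0,0,1],[0,0,0.03,0,0,0,1],[0,0,0.04,0,0,0,1],[0,0,0.045,0,0,0,1],[0,0,0.05,0,0,0,1],[0,0,0.05,0,0,0,1],[0,0,0.05,0,0,0,1]]]'
python3 - <<'E'
from h import *
go((.479,-.3747,.234),-11.5)
im=snap('wrist');a=snap('scene');b=snap('side')
J=np.zeros((375,800,3),np.uint8);J[:,:500]=cv2.resize(im,(500,375));J[:187,500:]=cv2.resize(a[110:197,60:199],(300,187),interpolation=cv2.INTER_CUBIC);J[187:374,500:]=cv2.resize(b[85:172,190:329],(300,187),interpolation=cv2.INTER_CUBIC)
cv2.imwrite('pics/w4.png',J)
E
```

```text
clock: 12.15
position: [0.4784, -0.3758, 0.3065]
ee_rot: [0.775, 0.632, 0.001, 0.001]
ft_force: [0.1, -0.4, -6.1]
grip_width: 0.164
grasp_force: 59.0
clock: 12.95
position: [0.4788, -0.3752, 0.2557]
ee_rot: [0.775, 0.632, 0.0, 0.0]
ft_force: [0.1, -0.1, -6.9]
grip_width: 0.167
grasp_force: 59.1
GO [0.0006, 0.0001, 0.0217] [0.0003, 0.0, -0.0007]
```

View pics/w4.png

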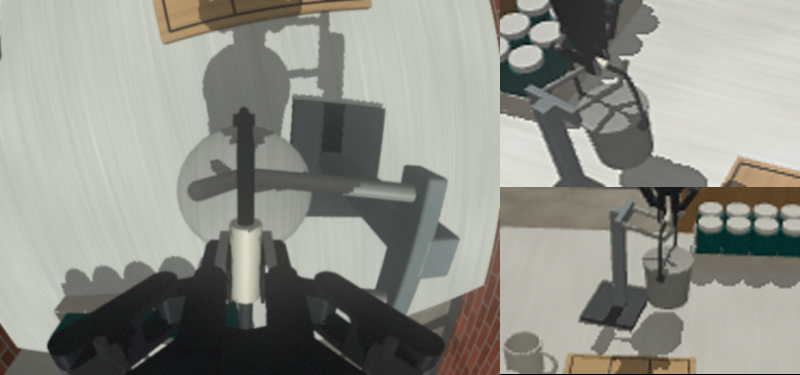

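The bar (column 245) sits right over the bend of the near prong (≈240,180), with both prongs under the bar. Lowering.

```bash

python3 -m inch '[[[0,0,0.005,0,0,0,1],[0,0,0.01,0,0,0,1],[0,0,0.014,0,0,0,1],[0,0,0.017,0,0,0,1],[0,0,0.019,0,0,0,1],[0,0,0.021,0,0,0,1],[0,0,0.021,0,0,0,1]]]'
python3 -m inch '[[[0,0,0.001,0,0,0,1],[0,0,0.001,0,0,0,1],[0,0,0.001,0,0,0,1]]]'
```

```text
clock: 13.8
position: [0.4798, -0.3754, 0.2353]
ee_rot: [0.774, 0.633, 0.001, 0.001]
ft_force: [6.5, -1.4, -3.8]
grip_width: 0.164
grasp_force: 59.6
clock: 14.1
position: [0.4799, -0.3754, 0.2348]
ee_rot: [0.774, 0.633, 0.001, 0.001]
ft_force: [4.3, 1.1, 5.2]
grip_width: 0.165
grasp_force: 60.4
```

```bash

python3 -m inch '[[[0,0.002,-0.001,0,0,0,1],[0,0.004,-0.001,0,0,0,1],[0,0.004,-0.0005,0,0,0,1],[0,0.004,0,0,0,0,1]]]'
python3 -m inch '[[[0,0,0,0,0,0,0.8],[0,0,0,0,0,0,0.6],[0,0,0,0,0,0,0.45],[0,0,0,0,0,0,0.3],[0,0,0,0,0,0,0.2],[0,0,0,0,0,0,0.2],[0,0,0,0,0,0,0.2],[0,0,0,0,0,0,0.2]]]'
python3 - <<'E'
from h import *
im=snap('wrist');a=snap('scene');b=snap('side')
J=np.zeros((375,800,3),np.uint8);J[:,:500]=cv2.resize(im,(500,375));J[:187,500:]=cv2.resize(a[110:197,60:199],(300,187),interpolation=cv2.INTER_CUBIC);J[187:374,500:]=cv2.resize(b[85:172,190:329],(300,187),interpolation=cv2.INTER_CUBIC)
cv2.imwrite('pics/w5.png',J)
E
```

```text
clock: 14.5
position: [0.4817, -0.3761, 0.2342]
ee_rot: [0.775, 0.632, -0.0, -0.001]
ft_force: [-7.1, 6.0, 14.1]
grip_width: 0.164
grasp_force: 61.2
clock: 15.3
position: [0.4826, -0.376, 0.2334]
ee_rot: [0.775, 0.632, 0.0, -0.0]
ft_force: [0.4, 0.2, -0.2]
grip_width: 0.401
grasp_force: 0.0
```

View pics/w5.png

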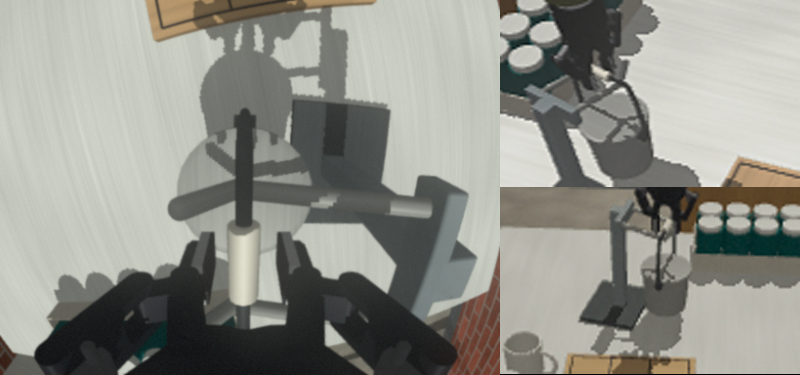

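Released; the pail hangs on both prongs. Backing straight up, then moving to view the mat and slab.

```bash

python3 -m inch '[[[0,-0.001,-0.01,0,0,0,0.2],[0,-0.001,-0.025,0,0,0,0.2],[0,-0.001,-0.045,0,0,0,0.1],[0,-0.001,-0.08,0,0,0,0],[0,0,-0.12,0,0,0,0],[0,0,-0.16,0,0,0,0],[0,0,-0.2,0,0,0,0],[0,0,-0.2,0,0,0,0]]]'
python3 - <<'E'
from h import *
go((.50,-.05,.45),50); go((.50,.10,.45),90)
E
```

```text
clock: 16.25
position: [0.4825, -0.3772, 0.4402]
ee_rot: [0.775, 0.632, 0.001, 0.004]
ft_force: [-0.5, -0.5, -0.3]
grip_width: 0.498
grasp_force: 0.0
GO [0.3241, -0.0484, -0.0114] [0.0047, 0.0074, -1.0745]
GO [0.471, -0.0785, -0.0122] [0.0021, 0.0093, -1.7726]
```

```bash

python3 -m inch '[[[0.03,-0.005,-0.01,0,0,-0.1,0],[0.07,-0.012,-0.012,0,0,-0.24,0],[0.11,-0.019,-0.012,0,0,-0.38,0],[0.155,-0.026,-0.012,0,0,-0.52,0],[0.2,-0.033,-0.012,0,0,-0.66,0],[0.245,-0.04,-0.012,0,0,-0.8,0],[0.29,-0.048,-0.012,0,0,-0.94,0],[0.33,-0.055,-0.012,0,0,-1.08,0],[0.37,-0.062,-0.012,0,0,-1.22,0],[0.41,-0.068,-0.012,0,0,-1.36,0]]]'
python3 - <<'E'
from h import *
go((.50,.10,.45),90)
E
```

```text
clock: 17.25
position: [0.4975, 0.0405, 0.4466]
ee_rot: [0.202, 0.979, 0.001, 0.001]
ft_force: [1.2, -0.2, 0.3]
grip_width: 0.5
grasp_force: 0.0
GO [0.0212, 0.0556, -0.0033] [0.0012, 0.0012, -0.4069]
```

```bash

python3 -m inch '[[[0.006,0.018,-0.003,0,0,-0.13,0],[0.014,0.037,-0.003,0,0,-0.26,0],[0.02,0.05,-0.003,0,0,-0.38,0],[0.021,0.0556,-0.003,0.001,0.001,-0.407,0],[0.021,0.0556,-0.003,0.001,0.001,-0.407,0],[0.021,0.0556,-0.003,0.001,0.001,-0.407,0]]]'
python3 - <<'E'
from h import *
o=sensors.get_obs();print(o['position'],o['ee_rot'])
im=snap('wrist','w6');a=snap('scene','sc6')
for l in ['slab','carton1_mid','mat']:
  print(l,[(np.round(d['pixel']).tolist(),round(d['conf'],2)) for d in spotter.look_for(l,'wrist')])
cv2.imwrite('pics/w6z.png',cv2.resize(im,(800,600),interpolation=cv2.INTER_CUBIC))
E
```

```text
clock: 17.85
position: [0.5011, 0.0975, 0.4488]
ee_rot: [0.005, 1.0, -0.0, -0.0]
ft_force: [-0.1, -0.1, 0.3]
grip_width: 0.498
grasp_force: 0.0
[0.50109603 0.09753749 0.44884837] [ 4.69410704e-03  9.99988822e-01 -4.13286775e-04 -3.88011582e-04]
slab [([166.0, 159.0], 0.65), ([17.0, 165.0], 0.55)]
carton1_mid [([487.0, 87.0], 0.92), ([363.0, 95.0], 0.86)]
mat [([331.0, 135.0], 0.75)]
```

View pics/w6z.png

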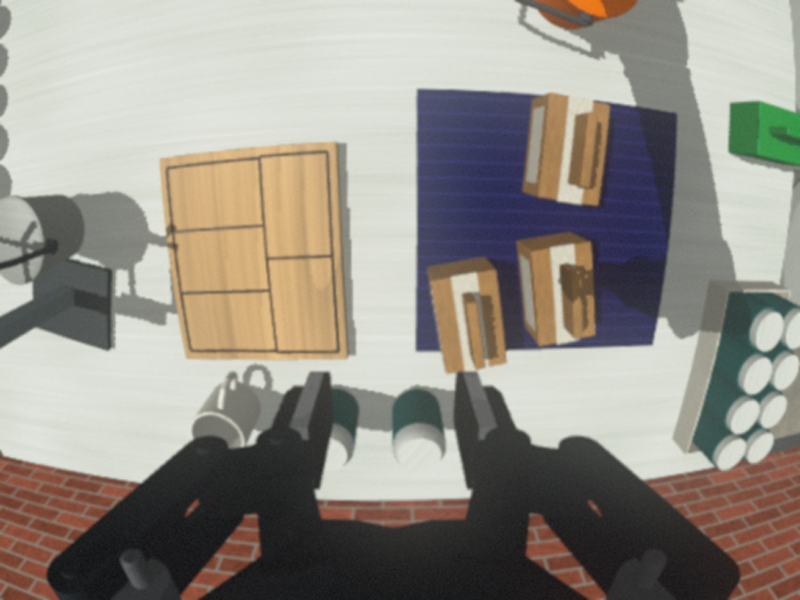

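The wrist view shows the empty slab with its drawn lines, e.g. outline corners at (168,166), (330,151), (340,350) and (188,352). Three brown cartons are at ≈(565,150), (560,290) and (468,315). The green one is off the mat at (765,130). Next I fit the slab from the drawn corners and the cartons by silhouette.

```bash
cat > fit.py <<'E'
from h import *
from scipy.optimize import minimize,least_squares
def boxpts(lx,ly,z0,z1): return np.array([[sx*lx/2,sy*ly/2,z] for sx in(-1,1) for sy in(-1,1) for z in(z0,z1)])
PARTS=[boxpts(.12,.076,0,.07),boxpts(.08,.012,.07,.11)]
def pose(P,q,z):
    c,s=np.cos(q[2]),np.sin(q[2]);return np.c_[q[0]+c*P[:,0]-s*P[:,1],q[1]+s*P[:,0]+c*P[:,1],P[:,2]+z]
S=4
def sil(c,o,q,z,shape):
    m=np.zeros((shape[0]*S,shape[1]*S),np.uint8)
    for P in PARTS:
        h=cv2.convexHull(np.round(proj(c,pose(P,q,z),o)*S+S/2-.5).astype(np.int32));cv2.fillConvexPoly(m,h,1)
    return cv2.resize(m.astype(np.float32),shape[1::-1],interpolation=cv2.INTER_AREA)
def masks(im):
    b,g,r=[im[...,i].astype(float) for i in range(3)]
    brown=(r-b>.25*r)&(r>25)&(r>g)&(g>.5*r)&(r-g<.45*r);blue=(b-r>.2*b)&(b>g+3)
    return brown.astype(np.float32),blue.astype(np.float32),(~brown&~blue).astype(np.float32)
def fitc(views,q0,z=.003):   # views: (cam,obs,im)
    M=[(c,o,masks(im),im.shape) for c,o,im in views]
    def cost(q):
        q=np.array([q[0],q[1],q[2]/10]);t=0
        for c,o,(br,bl,gr),sh in M:
            s=sil(c,o,q,z,sh);near=sil(c,o,q0,z,sh);K=cv2.dilate(near,np.ones((13,13)))
            t+=(br*(1-s)*K).sum()+(bl*s).sum()+.4*(gr*s).sum()
        return t
    x0=np.array([q0[0],q0[1],q0[2]*10])
    for d in(.015,.006,.003):
        r=minimize(cost,x0,method='Nelder-Mead',options=dict(initial_simplex=np.vstack([x0]+[x0+e for e in np.diag([d,d,d*60])]),xatol=2e-4,fatol=.5));x0=r.x
    return np.r_[x0[:2],x0[2]/10],r.fun
SL=np.array([(-126,-106),(-127,22),(-128,106),(-42,-106),(-42,22),(42,-106),(42,22),(0,22),(0,106),(126,-106),(127,22),(128,106)])/1000
def fitslab(px,o,c='wrist'):
    P=np.c_[SL,np.full(12,.018)]
    f=lambda q:(proj(c,pose(P,[q[0],q[1],q[2]],0),o)-px).ravel()
    r=least_squares(f,[.546,-.08,0.01]);return r.x,np.sqrt(np.mean(r.fun**2)),np.abs(r.fun).reshape(-1,2).round(1)
E
cat > m2.py <<'E'
from fit import *
np.set_printoptions(precision=4,suppress=True)
im=cv2.imread('pics/w6.png');sc=cv2.imread('pics/sc6.png');o=sensors.get_obs()
px=np.array([(168,166),(260,157),(330,151),(173,233),(265,226),(181,293),(271,289),(268,258),(336,255),(188,352),(275,351),(340,350)])*.64
r=fitslab(px,o);print('slab',r[0],np.degrees(r[0][2]),r[1]);print(r[2].tolist())
for n,q in dict(A=(.575,.185,0.1),B=(.54,.30,-.1),C=(.385,.31,0)).items():
    for v in ([('wrist',o,im)],[('scene',None,sc)],[('wrist',o,im),('scene',None,sc)]):
        f=fitc(v,np.array(q));print(n,v[0][0],f[0],np.degrees(f[0][2]).round(1),f[1])
E
python3 m2.py
```

```text
slab [ 0.5444 -0.0798  0.0122] 0.697361572708341 0.827295735337309
[[0.2, 0.6], [0.5, 0.2], [0.7, 0.2], [0.2, 1.3], [0.0, 0.5], [0.3, 0.3], [0.3, 0.7], [0.3, 0.1], [1.7, 0.6], [2.0, 1.4], [1.4, 0.0], [0.6, 0.9]]
A wrist [0.6128 0.1903 0.1824] 10.5 302.13751220703125
A scene [0.6128 0.1866 0.1912] 11.0 110.57500457763672Traceback (most recent call last):
  File "m2.py", line 8, in <module>
    f=fitc(v,np.array(q));print(n,v[0][0],f[0],np.degrees(f[0][2]).round(1),f[1])
  File "fit.py", line 27, in fitc
    r=minimize(cost,x0,method='Nelder-Mead',options=dict(initial_simplex=np.vstack([x0]+[x0+e for e in np.diag([d,d,d*60])]),xatol=2e-4,fatol=.5));x0=r.x
    res = _minimize_neldermead(fun, x0, args, callback, bounds=bounds,
                               **options)
    fxr = func(xr)
    fx = function(np.copy(x), *(wrapper_args + args))
  File "fit.py", line 22, in cost
    s=sil(c,o,q,z,sh);near=sil(c,o,q0,z,sh);K=cv2.dilate(near,np.ones((13,13)))
  File "fit.py", line 11, in sil
    h=cv2.convexHull(np.round(proj(c,pose(P,q,z),o)*S+S/2-.5).astype(np.int32));cv2.fillConvexPoly(m,h,1)
                              ~~~~^^^^^^^^^^^^^^^^^
  File "h.py", line 20, in proj
    k=imaging.calibration(c);M=np.array(k['mtx']);X=np.atleast_2d(X)
ValueError: time passes only in moves, steps and waits
```

```bash
python3 - <<'E'
import pickle
from workcell import imaging
pickle.dump({c:imaging.calibration(c) for c in('scene','side','wrist')},open('cal.pkl','wb'))
E
sed -i 's/imaging.calibration(c)/CAL[c]/; 1a import pickle' h.py; sed -i '/^from workcell/a CAL=pickle.load(open("cal.pkl","rb"))' h.py
sed -i 's/^    for d in(.015,.006,.003):/    for d in(.015,.006,.003):\n        q0=np.r_[x0[:2],x0[2]\/10]/' fit.py
sed -i 's/A=(.575,.185,0.1)/A=(.61,.188,0.18)/' m2.py; time python3 m2.py
```

```text
slab [ 0.5444 -0.0798  0.0122] 0.697361572708341 0.827295735337309
[[0.2, 0.6], [0.5, 0.2], [0.7, 0.2], [0.2, 1.3], [0.0, 0.5], [0.3, 0.3], [0.3, 0.7], [0.3, 0.1], [1.7, 0.6], [2.0, 1.4], [1.4, 0.0], [0.6, 0.9]]
A wrist [0.6127 0.1901 0.1856] 10.6 304.0
A scene [0.6128 0.1866 0.1922] 11.0 110.17500305175781
A wrist [0.6126 0.1896 0.1802] 10.3 447.3000183105469
B wrist [0.5779 0.3044 0.1709] 9.8 347.0375061035156
B scene [0.5163 0.298  0.0022] 0.1 419.95001220703125
B wrist [0.5774 0.3034 0.1683] 9.6 646.9625244140625
C wrist [ 0.408   0.3047 -0.0841] -4.8 405.9250183105469
C scene [ 0.4104  0.3022 -0.0632] -3.6 216.5
C wrist [ 0.408   0.3045 -0.0946] -5.4 637.4625244140625
real	0m11.183s
user	0m17.217s
sys	0m3.424s
```

```bash
python3 - <<'E'
from h import *
go((.577,.303,.20),99.7);go((.577,.303,.097),99.7)
E
```

```text
GO [-0.0748, 0.2056, 0.2485] [-0.0005, -0.001, -0.1762]
GO [-0.0749, 0.2056, 0.3515] [-0.0005, -0.001, -0.1762]
```

```bash

python3 -m inch '[[[-0.01,0.03,0.03,0,0,-0.03,0],[-0.025,0.07,0.06,0,0,-0.07,0],[-0.04,0.11,0.09,0,0,-0.11,0],[-0.055,0.15,0.12,0,0,-0.15,0],[-0.07,0.185,0.15,0,0,-0.176,0],[-0.075,0.2056,0.185,0,0,-0.176,0],[-0.075,0.2056,0.22,0,0,-0.176,0],[-0.075,0.2056,0.248,0,0,-0.176,0],[-0.075,0.2056,0.248,0,0,-0.176,0]]]'
python3 - <<'E'
from fit import *
go((.577,.303,.097),99.7)
sc=snap('scene');sd=snap('side');o=sensors.get_obs();im=snap('wrist')
s=sil('wrist',o,[.577,.303,.169],.003,im.shape);c=cv2.findContours((s>.5).astype(np.uint8),0,1)[0];cv2.drawContours(im,c,-1,(0,0,255),1)
cv2.imwrite('pics/w7.png',im)
E
```

```text
clock: 19.0
position: [0.5749, 0.3027, 0.1959]
ee_rot: [-0.085, 0.996, -0.002, -0.004]
ft_force: [-0.3, 1.4, -0.1]
grip_width: 0.503
grasp_force: 0.0
GO [-0.0029, 0.0003, 0.0989] [-0.0037, -0.0079, 0.001]
```

View pics/w7.png

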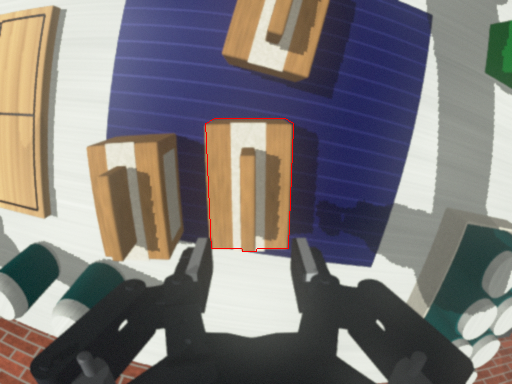

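The fitted outline (red) matches carton B tightly (px 206–293 × 119–250), with its handle midway between the fingers. Going down to grip.

```bash

python3 -m inch '[[[-0.003,0,0.03,-0.004,-0.007,0,0],[-0.003,0,0.06,-0.004,-0.007,0,0],[-0.003,0,0.085,-0.004,-0.007,0,0],[-0.003,0,0.099,-0.004,-0.007,0,0],[-0.003,0,0.099,-0.004,-0.007,0,0],[-0.003,0,0.099,-0.004,-0.007,0,0],[-0.003,0,0.099,-0.004,-0.007,0,0.5],[-0.003,0,0.099,-0.004,-0.007,0,0.8],[-0.003,0,0.099,-0.004,-0.007,0,1],[-0.003,0,0.099,-0.004,-0.007,0,1]]]' 60
python3 -m inch '[[[0,0,0,0,0,0,1],[0,0,0,0,0,0,1],[0,0,0,0,0,0,1]]]'
python3 - <<'E'
from h import *
print(sensors.get_obs()['ee_rot'])
go((.5455,-.122,.19),.7)
E
```

```text
clock: 20.15
position: [0.5799, 0.3042, 0.1019]
ee_rot: [-0.085, 0.996, 0.002, 0.003]
ft_force: [-0.9, -0.5, 3.6]
grip_width: 0.127
grasp_force: 61.5
clock: 20.45
position: [0.5799, 0.3041, 0.1019]
ee_rot: [-0.085, 0.996, 0.002, 0.003]
ft_force: [-1.7, -1.9, 5.9]
grip_width: 0.13
grasp_force: 62.0
[-0.08521114  0.99635611  0.00214468  0.00299233]
GO [0.1057, -0.4138, -0.0903] [0.0082, 0.0014, 1.7292]
```

```bash

python3 -m inch '[[[0,0,-0.01,0,0,0,1],[0,0,-0.03,0,0,0,1],[0,0,-0.06,0,0,0,1],[0,0,-0.1,0,0,0,1],[0,0,-0.14,0,0,0,1],[0.005,-0.02,-0.14,0,0,0.1,1],[0.012,-0.05,-0.14,0,0,0.22,1],[0.022,-0.09,-0.14,0,0,0.35,1],[0.032,-0.13,-0.14,0,0,0.48,1],[0.042,-0.17,-0.14,0,0,0.61,1]]]'
python3 - <<'E'
from h import *
go((.5455,-.125,.24),.7)
E
```

```text
clock: 21.45
position: [0.5659, 0.1274, 0.2406]
ee_rot: [0.22, 0.975, 0.003, 0.002]
ft_force: [0.5, -0.7, -2.6]
grip_width: 0.128
grasp_force: 60.7
GO [-0.0901, -0.2366, -0.0007] [0.0069, -0.0014, 1.1143]
```

```bash

python3 -m inch '[[[-0.012,-0.035,0,0,0,0.14,1],[-0.025,-0.07,0,0,0,0.28,1],[-0.038,-0.105,0,0,0,0.42,1],[-0.052,-0.14,0,0,0,0.56,1],[-0.065,-0.17,0,0,0,0.7,1],[-0.077,-0.2,0,0.003,0,0.84,1],[-0.085,-0.22,0,0.005,0,0.97,1],[-0.089,-0.233,0,0.006,0,1.07,1],[-0.09,-0.2366,0,0.006,0,1.114,1],[-0.09,-0.2366,0,0.006,0,1.114,1]]]'
python3 -m inch '[[[0,0,0,0,0,0,1],[0,0,0,0,0,0,1],[0,0,0,0,0,0,1]]]'
python3 - <<'E'
from h import *
go((.5455,-.125,.117),.7)
E
```

```text
clock: 22.45
position: [0.5469, -0.1243, 0.2394]
ee_rot: [0.702, 0.713, 0.001, -0.0]
ft_force: [-0.1, -0.4, -3.1]
grip_width: 0.128
grasp_force: 60.7
clock: 22.75
position: [0.5474, -0.1229, 0.2392]
ee_rot: [0.7, 0.714, 0.001, -0.0]
ft_force: [0.6, -0.0, -2.5]
grip_width: 0.13
grasp_force: 60.7
GO [-0.0022, -0.0019, 0.1222] [0.0003, -0.0016, 0.007]
```

```bash

python3 -m inch '[[[-0.002,-0.002,0.03,0,-0.001,0.007,1],[-0.002,-0.002,0.065,0,-0.001,0.007,1],[-0.002,-0.002,0.09,0,-0.001,0.007,1],[-0.002,-0.002,0.105,0,-0.001,0.007,1],[-0.002,-0.002,0.114,0,-0.001,0.007,1],[-0.002,-0.002,0.119,0,-0.001,0.007,1],[-0.002,-0.002,0.121,0,-0.001,0.007,1],[-0.002,-0.002,0.121,0,-0.001,0.007,1]]]'
python3 - <<'E'
from h import *
go((.5455,-.125,.117),.7)
E
```

```text
clock: 23.55
position: [0.5458, -0.1255, 0.1188]
ee_rot: [0.703, 0.711, 0.001, 0.0]
ft_force: [0.3, -0.5, -2.4]
grip_width: 0.125
grasp_force: 60.7
GO [0.0005, -0.0003, 0.0018] [0.0013, -0.0003, -0.0015]
```

```bash

python3 -m inch '[[[0,0,0.001,0,0,0,1],[0,0,0.002,0,0,0,1],[0,0,0.002,0,0,0,1],[0,0,0.002,0,0,0,1]]]'
python3 - <<'E'
from h import *
go((.5455,-.125,.117),.7)
E
```

```text
clock: 23.95
position: [0.5458, -0.1252, 0.1171]
ee_rot: [0.703, 0.711, 0.001, 0.0]
ft_force: [-2.9, 2.4, 6.4]
grip_width: 0.126
grasp_force: 61.9
GO [0.0002, -0.0003, 0.0001] [0.0014, -0.001, -0.0014]
```

```bash

python3 -m inch '[[[0,0,0,0,0,0,0.7],[0,0,0,0,0,0,0.4],[0,0,0,0,0,0,0],[0,0,0,0,0,0,0],[0,0,0,0,0,0,0],[0,0,-0.02,0,0,0,0],[0,0,-0.05,0,0,0,0],[0,0,-0.09,0,0,0,0],[0,0,-0.14,0,0,0,0],[0,0,-0.19,0,0,0,0]]]'
python3 - <<'E'
from h import *
go((.50,.10,.45),90)
E
```

```text
clock: 24.95
position: [0.5447, -0.1256, 0.308]
ee_rot: [0.704, 0.711, 0.0, -0.0]
ft_force: [1.5, -0.6, -0.1]
grip_width: 0.503
grasp_force: 0.0
GO [0.2261, -0.0425, -0.1419] [0.0003, -0.0004, -1.5607]
```

```bash

python3 -m inch '[[[0.02,-0.004,-0.03,0,0,-0.14,0],[0.045,-0.008,-0.05,0,0,-0.28,0],[0.07,-0.013,-0.07,0,0,-0.42,0],[0.095,-0.018,-0.09,0,0,-0.56,0],[0.12,-0.023,-0.11,0,0,-0.7,0],[0.145,-0.027,-0.125,0,0,-0.84,0],[0.17,-0.032,-0.14,0,0,-0.98,0],[0.195,-0.037,-0.142,0,0,-1.12,0],[0.215,-0.04,-0.142,0,0,-1.26,0],[0.226,-0.0425,-0.142,0,0,-1.4,0]]]'
python3 -m inch '[[[0,0,0,0,0,-0.13,0],[0,0,0,0,0,-0.16,0],[0,0,0,0,0,-0.16,0],[0,0,0,0,0,-0.16,0]]]'
cat > m3.py <<'E'
from fit import *
import sys
np.set_printoptions(precision=4,suppress=True)
n=sys.argv[1]
o=sensors.get_obs();im=snap('wrist','w'+n);sc=snap('scene','s'+n);print(o['position'],o['ee_rot'])
for a in sys.argv[2:]:
    x=[float(t) for t in a.split(',')];q=np.array([x[0],x[1],np.radians(x[2])])
    for v in ([('wrist',o,im)],[('wrist',o,im),('scene',None,sc)]):
        f=fitc(v,q,x[3]);print(a,len(v),f[0][:2],np.degrees(f[0][2]).round(1),round(f[1]))
E
python3 m3.py 8 .6127,.1895,10.3,.003 .408,.304,-5,.003
```

```text
clock: 25.95
position: [0.5, 0.102, 0.4482]
ee_rot: [0.076, 0.997, 0.0, 0.0]
ft_force: [-0.8, 1.2, -1.7]
grip_width: 0.503
grasp_force: 0.0
clock: 26.35
position: [0.5004, 0.0996, 0.4483]
ee_rot: [0.002, 1.0, 0.0, 0.0]
ft_force: [-0.6, 0.1, 0.4]
grip_width: 0.503
grasp_force: 0.0
[0.5004 0.0996 0.4483] [0.002  1.     0.0002 0.0001]
.6127,.1895,10.3,.003 1 [0.6131 0.1892] 10.2 304
.6127,.1895,10.3,.003 2 [0.6131 0.1887] 10.2 437
.408,.304,-5,.003 1 [0.4085 0.3046] -5.6 410
.408,.304,-5,.003 2 [0.4084 0.304 ] -5.4 534
```

```bash
python3 - <<'E'
from fit import *
o=sensors.get_obs();im=cv2.imread('pics/w8.png');k=4
z=cv2.resize(im[85:235,95:230],None,fx=k,fy=k,interpolation=cv2.INTER_CUBIC)
T=lambda p:((p-[95,85])*k+k/2-.5)
def line(P,col):
    cv2.polylines(z,[np.round(T(proj('wrist',P,o))).astype(np.int32)],True,col,1)
sl=[.545,-.080,.0122]
cs=np.array([(-1,-1,0),(-1,1,0),(1,1,0),(1,-1,0)])
for cx,cy,lx,ly in[(-84,-42,84,128),(0,-42,84,128),(84,-42,84,128),(-64,64,128,84),(64,64,128,84)]:
    P=cs*[lx/2000,ly/2000,0]+[cx/1000,cy/1000,.018];line(pose(P,sl,0),(0,255,255))
q=[.5455,-.122,np.radians(90.7)]
line(pose(cs*[.06,.038,0]+[0,0,.07],q,.018),(0,0,255));line(pose(cs*[.04,.006,0]+[0,0,.11],q,.018),(255,0,255))
cv2.imwrite('pics/z8.png',z)
E
```

```text
(no output)
```

View pics/z8.png

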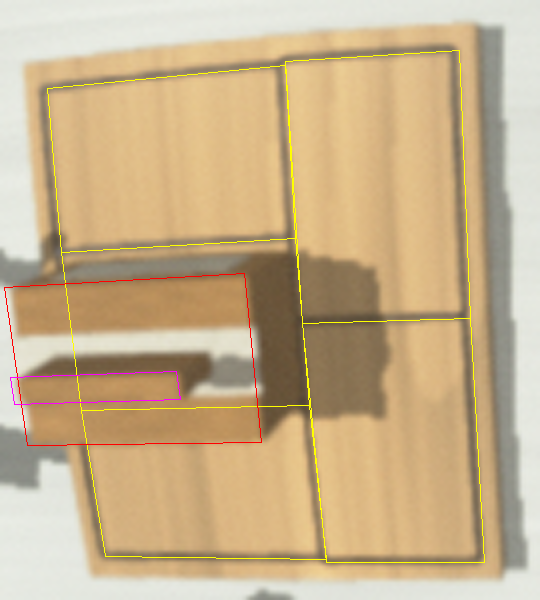

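The picture shows carton B in the middle place of the three, squared, at its predicted pose to about 1 mm. The drawn lines sit ≈1 px (2 mm) left of my overlay, so I'll refine the slab by matching the dark lines.

```bash
cat > slabfit.py <<'E'
from fit import *
np.set_printoptions(precision=4,suppress=True)
from scipy.ndimage import map_coordinates
cs=np.array([(-1,-1),(-1,1),(1,1),(1,-1),(-1,-1)])
PT=[]
for cx,cy,lx,ly in[(-84,-42,84,128),(0,-42,84,128),(84,-42,84,128),(-64,64,128,84),(64,64,128,84)]:
    c=cs*[lx/2000,ly/2000]+[cx/1000,cy/1000]
    for a,b in zip(c[:-1],c[1:]): PT+=[a+(b-a)*t for t in np.linspace(.05,.95,40)]
PT=np.c_[np.array(PT),np.full(len(PT),.018)]
def sf(c,o,im,q0=(.545,-.081,.012)):
    g=cv2.cvtColor(im,cv2.COLOR_BGR2GRAY).astype(np.float32);hp=cv2.GaussianBlur(g,(0,0),1.0)-cv2.GaussianBlur(g,(0,0),5);hp=np.maximum(hp,-25)
    f=lambda q:map_coordinates(hp,proj(c,pose(PT,[q[0],q[1],q[2]/10],0),o).T[::-1],order=1,mode='nearest').mean()
    best=None
    for dx in(-.004,0,.004):
        for dy in(-.004,0,.004):
            x0=np.array([q0[0]+dx,q0[1]+dy,q0[2]*10]);r=minimize(f,x0,method='Nelder-Mead',options=dict(initial_simplex=np.vstack([x0,x0+[.003,0,0],x0+[0,.003,0],x0+[0,0,.1]]),xatol=1e-4,fatol=1e-3))
            if best is None or r.fun<best.fun: best=r
    return best.x[:2],np.degrees(best.x[2]/10),best.fun
if __name__=='__main__':
    o=dict(position=np.array([.50109603,.09753749,.44884837]),ee_rot=np.array([4.69410704e-03,9.99988822e-01,-4.13286775e-04,-3.88011582e-04]))
    print(sf('wrist',o,cv2.imread('pics/w6.png')));print(sf('wrist',sensors.get_obs(),cv2.imread('pics/w8.png')));print(sf('scene',None,cv2.imread('pics/sc6.png')))
E
python3 slabfit.py
```

```text
(array([ 0.544 , -0.0826]), np.float64(0.7548380918390639), np.float64(-24.28066635131836))
(array([ 0.5442, -0.0826]), np.float64(0.8902509890860627), np.float64(-18.1795597076416))
(array([ 0.5439, -0.0837]), np.float64(0.7939296347324026), np.float64(-21.36502456665039))
```

Slab refined to (0.544, -0.0828, 0.8°). Next is carton A, to place 5.

```bash
python3 - <<'E'
from h import *
go((.613,.189,.16),100.2)
E
```

```text
GO [-0.1123, 0.0895, 0.2883] [0.0004, 0.0003, -0.1807]
```

```bash

python3 -m inch '[[[-0.02,0.015,0.03,0,0,-0.05,0],[-0.045,0.035,0.06,0,0,-0.1,0],[-0.07,0.055,0.095,0,0,-0.15,0],[-0.095,0.075,0.13,0,0,-0.18,0],[-0.112,0.0895,0.17,0,0,-0.18,0],[-0.112,0.0895,0.21,0,0,-0.18,0],[-0.112,0.0895,0.25,0,0,-0.18,0],[-0.112,0.0895,0.28,0,0,-0.18,0],[-0.112,0.0895,0.288,0,0,-0.18,0],[-0.112,0.0895,0.288,0,0,-0.18,0]]]'
python3 -m inch '[[[0,0,0,0,0,0,0],[0,0,0,0,0,0,0]]]'
python3 - <<'E'
from h import *
go((.613,.189,.097),100.2)
E
```

```text
clock: 27.45
position: [0.6121, 0.1894, 0.1598]
ee_rot: [-0.089, 0.996, -0.0, -0.001]
ft_force: [0.2, 0.5, 0.6]
grip_width: 0.5
grasp_force: 0.0
clock: 27.65
position: [0.6135, 0.1898, 0.1625]
ee_rot: [-0.09, 0.996, 0.001, 0.002]
ft_force: [-0.2, -0.2, 0.3]
grip_width: 0.502
grasp_force: 0.0
GO [0.0008, -0.0008, 0.0655] [0.0011, 0.0034, 0.0014]
```

```bash

python3 -m inch '[[[0.0008,-0.0008,0.02,0,0.002,0,0],[0.0008,-0.0008,0.04,0,0.002,0,0],[0.0008,-0.0008,0.057,0,0.002,0,0],[0.0008,-0.0008,0.065,0,0.002,0,0],[0.0008,-0.0008,0.065,0,0.002,0,0],[0.0008,-0.0008,0.065,0,0.002,0,0.4],[0.0008,-0.0008,0.065,0,0.002,0,0.7],[0.0008,-0.0008,0.065,0,0.002,0,1],[0.0008,-0.0008,0.065,0,0.002,0,1],[0.0008,-0.0008,0.065,0,0.002,0,1]]]' 60
python3 -m inch '[[[0,0,0,0,0,0,1],[0,0,0,0,0,0,1],[0,0,0,0,0,0,1]]]'
python3 - <<'E'
from h import *
o=sensors.get_obs();R=Ro.from_quat(o['ee_rot']);print(R.inv().apply(np.array([.6131,.189,.097])-o['position']))
go((.6071,-.0179,.24),90.8)
E
```

```text
clock: 28.65
position: [0.6121, 0.1886, 0.0959]
ee_rot: [-0.09, 0.996, 0.0, -0.0]
ft_force: [-1.0, -2.0, 3.5]
grip_width: 0.129
grasp_force: 61.2
clock: 28.95
position: [0.6121, 0.1886, 0.0959]
ee_rot: [-0.09, 0.996, 0.0, -0.0]
ft_force: [-1.8, -2.1, 5.3]
grip_width: 0.133
grasp_force: 61.6
[-0.00102678  0.00022526 -0.00112222]
GO [0.042, -0.2022, -0.1442] [0.0003, -0.001, 0.1656]
```

```bash

python3 -m inch '[[[0,0,-0.01,0,0,0,1],[0,0,-0.03,0,0,0,1],[0,0,-0.06,0,0,0,1],[0.005,-0.015,-0.09,0,0,0.02,1],[0.015,-0.045,-0.1,0,0,0.05,1],[0.025,-0.085,-0.1,0,0,0.09,1],[0.035,-0.13,-0.1,0,0,0.13,1],[0.042,-0.17,-0.1,0,0,0.166,1],[0.043,-0.195,-0.1,0,0,0.166,1],[0.043,-0.202,-0.1,0,0,0.166,1]]]'
python3 -m inch '[[[0,0,0,0,0,0,1],[0,0,0,0,0,0,1],[0,0,0,0,0,0,1]]]'
python3 - <<'E'
from h import *
go((.6061,-.0179,.111),90.8)
E
```

```text
clock: 29.95
position: [0.6054, -0.0218, 0.1958]
ee_rot: [-0.004, 1.0, -0.001, -0.001]
ft_force: [-0.1, -0.4, -1.7]
grip_width: 0.128
grasp_force: 60.3
clock: 30.25
position: [0.6058, -0.0157, 0.1951]
ee_rot: [-0.008, 1.0, 0.0, -0.001]
ft_force: [0.0, -0.2, -2.5]
grip_width: 0.134
grasp_force: 60.3
GO [-0.0005, -0.0022, 0.0841] [0.0006, -0.0022, 0.0024]
```

```bash

python3 -m inch '[[[-0.0005,-0.0022,0.02,0,-0.002,0.002,1],[-0.0005,-0.0022,0.045,0,-0.002,0.002,1],[-0.0005,-0.0022,0.063,0,-0.002,0.002,1],[-0.0005,-0.0022,0.074,0,-0.002,0.002,1],[-0.0005,-0.0022,0.08,0,-0.002,0.002,1],[-0.0005,-0.0022,0.082,0,-0.002,0.002,1],[-0.0005,-0.0022,0.082,0,-0.002,0.002,1],[-0.0005,-0.0022,0.082,0,-0.002,0.002,1]]]'
python3 - <<'E'
from h import *
go((.6061,-.0179,.111),90.8)
E
```

```text
clock: 31.05
position: [0.6067, -0.0199, 0.1141]
ee_rot: [-0.006, 1.0, 0.0, 0.001]
ft_force: [0.4, -0.1, -1.6]
grip_width: 0.134
grasp_force: 60.2
GO [0.0006, 0.002, 0.0031] [0.0002, 0.0015, -0.0021]
```

```bash

python3 -m inch '[[[0,0,0,0,0,0,1],[0,0,0,0,0,0,1],[0,0,0,0,0,0,1]]]'
python3 - <<'E'
from h import *
go((.6061,-.0179,.111),90.8)
E
```

```text
clock: 31.35
position: [0.6063, -0.0199, 0.1136]
ee_rot: [-0.006, 1.0, 0.0, 0.0]
ft_force: [0.6, 0.1, -3.1]
grip_width: 0.133
grasp_force: 60.2
GO [0.0002, 0.002, 0.0026] [0.0002, 0.0006, -0.0022]
```

```bash

python3 -m inch '[[[0,0.002,0.001,0,0,-0.002,1],[0,0.002,0.002,0,0,-0.002,1],[0,0.002,0.0028,0,0,-0.002,1],[0,0.002,0.0028,0,0,-0.002,1]]]'
python3 -m inch '[[[0,0,0,0,0,0,1]]]'
```

```text
clock: 31.75
position: [0.6062, -0.0179, 0.1108]
ee_rot: [-0.007, 1.0, 0.0, 0.0]
ft_force: [-1.6, 0.8, 2.1]
grip_width: 0.132
grasp_force: 61.0
clock: 31.85
position: [0.6063, -0.0179, 0.1108]
ee_rot: [-0.007, 1.0, 0.0, 0.0]
ft_force: [-2.0, 0.5, 3.8]
grip_width: 0.134
grasp_force: 61.1
```

```bash

python3 -m inch '[[[0,0,0,0,0,0,0.7],[0,0,0,0,0,0,0.4],[0,0,0,0,0,0,0.2],[0,0,0,0,0,0,0.1],[0,0,-0.015,0,0,0,0.1],[0,0,-0.04,0,0,0,0],[0,0,-0.08,0,0,0,0],[0.01,0,-0.12,0,0,0,0],[0.03,0.015,-0.16,0,0,0,0],[0.06,0.035,-0.2,0,0,0,0]]]'
python3 -m inch '[[[0.02,0.03,-0.04,0,0,0.014,0],[0.04,0.065,-0.08,0,0,0.014,0],[0.045,0.083,-0.12,0,0,0.014,0],[0.045,0.083,-0.139,0,0,0.014,0],[0.045,0.083,-0.139,0,0,0.014,0],[0.045,0.083,-0.139,0,0,0.014,0],[0.045,0.083,-0.139,0,0,0.014,0]]]'
python3 m3.py 9 .408,.304,-5,.003
python3 - <<'E'
from h import *
go((.408,.3045,.16),84.5)
E
```

```text
clock: 32.85
position: [0.5476, 0.0139, 0.3104]
ee_rot: [-0.006, 1.0, -0.0, 0.001]
ft_force: [0.3, 1.0, 0.9]
grip_width: 0.499
grasp_force: 0.0
clock: 33.55
position: [0.5014, 0.0964, 0.4459]
ee_rot: [0.001, 1.0, -0.0, -0.0]
ft_force: [0.2, -0.3, -0.4]
grip_width: 0.502
grasp_force: 0.0
[0.5014 0.0964 0.4459] [ 0.0007  1.     -0.0002 -0.0004]
.408,.304,-5,.003 1 [0.4084 0.3044] -5.3 415
.408,.304,-5,.003 2 [0.4085 0.3042] -5.3 538
GO [0.0933, 0.208, 0.2858] [-0.0007, -0.0011, 0.0947]
```

```bash

python3 -m inch '[[[0.02,0.04,0.01,0,0,0.03,0],[0.04,0.08,0.03,0,0,0.06,0],[0.06,0.12,0.06,0,0,0.09,0],[0.08,0.16,0.095,0,0,0.095,0],[0.093,0.19,0.135,0,0,0.095,0],[0.093,0.208,0.175,0,0,0.095,0],[0.093,0.208,0.215,0,0,0.095,0],[0.093,0.208,0.255,0,0,0.095,0],[0.093,0.208,0.28,0,0,0.095,0],[0.093,0.208,0.285,0,0,0.095,0]]]'
python3 -m inch '[[[0,0,0,0,0,0,0],[0,0,0,0,0,0,0],[0,0,0,0,0,0,0]]]'
python3 - <<'E'
from h import *
go((.4084,.3043,.097),84.7)
E
```

```text
clock: 34.65
position: [0.4072, 0.3034, 0.1582]
ee_rot: [0.048, 0.999, -0.002, -0.002]
ft_force: [0.2, -0.6, 0.0]
grip_width: 0.5
grasp_force: 0.0
clock: 34.95
position: [0.4094, 0.3058, 0.1632]
ee_rot: [0.048, 0.999, 0.001, 0.001]
ft_force: [-0.1, 0.1, 0.2]
grip_width: 0.501
grasp_force: 0.0
GO [0.001, -0.0017, 0.0662] [0.0021, 0.0017, -0.0029]
```

```bash

python3 -m inch '[[[0.001,-0.0017,0.02,0.002,0.001,-0.003,0],[0.001,-0.0017,0.04,0.002,0.001,-0.003,0],[0.001,-0.0017,0.057,0.002,0.001,-0.003,0],[0.001,-0.0017,0.066,0.002,0.001,-0.003,0],[0.001,-0.0017,0.066,0.002,0.001,-0.003,0],[0.001,-0.0017,0.066,0.002,0.001,-0.003,0.4],[0.001,-0.0017,0.066,0.002,0.001,-0.003,0.7],[0.001,-0.0017,0.066,0.002,0.001,-0.003,1],[0.001,-0.0017,0.066,0.002,0.001,-0.003,1],[0.001,-0.0017,0.066,0.002,0.001,-0.003,1]]]' 60
python3 -m inch '[[[0,0,0,0,0,0,1],[0,0,0,0,0,0,1],[0,0,0,0,0,0,1]]]'
python3 - <<'E'
from h import *
o=sensors.get_obs();R=Ro.from_quat(o['ee_rot']);print(R.inv().apply(np.array([.4084,.3044,.097])-o['position']))
go((.4791,-.0197,.21),90.8)
E
```

```text
clock: 35.95
position: [0.4078, 0.3038, 0.0961]
ee_rot: [0.046, 0.999, -0.001, -0.0]
ft_force: [-1.8, -2.7, 4.7]
grip_width: 0.131
grasp_force: 61.3
clock: 36.25
position: [0.4078, 0.3037, 0.0961]
ee_rot: [0.046, 0.999, -0.001, -0.0]
ft_force: [-2.2, -1.3, 6.4]
grip_width: 0.13
grasp_force: 61.5
[-0.00055467  0.00073036 -0.00090995]
GO [-0.1008, -0.3156, -0.1135] [-0.0015, -0.0006, -0.1063]
```

```bash

python3 -m inch '[[[0,0,-0.01,0,0,0,1],[0,0,-0.03,0,0,0,1],[0,0,-0.06,0,0,0,1],[-0.01,-0.03,-0.09,0,0,-0.01,1],[-0.022,-0.07,-0.11,0,0,-0.03,1],[-0.036,-0.115,-0.113,0,0,-0.05,1],[-0.05,-0.16,-0.113,0,0,-0.07,1],[-0.064,-0.205,-0.113,0,0,-0.09,1],[-0.078,-0.245,-0.113,0,0,-0.106,1],[-0.09,-0.28,-0.113,0,0,-0.106,1]]]'
python3 -m inch '[[[-0.006,-0.015,0,0,0,0,1],[-0.01,-0.03,0,0,0,0,1],[-0.01,-0.03,0,0,0,0,1],[-0.01,-0.03,0,0,0,0,1],[-0.01,-0.03,0,0,0,0,1]]]'
python3 - <<'E'
from h import *
go((.4785,-.0197,.1111),90.8)
E
```

```text
clock: 37.25
position: [0.4715, 0.0143, 0.2096]
ee_rot: [-0.006, 1.0, -0.001, -0.0]
ft_force: [0.4, 1.2, -1.8]
grip_width: 0.132
grasp_force: 60.1
clock: 37.75
position: [0.4817, -0.0121, 0.2092]
ee_rot: [-0.008, 1.0, -0.001, -0.001]
ft_force: [-0.8, 0.2, -2.6]
grip_width: 0.13
grasp_force: 60.2
GO [0.0032, -0.0074, 0.0981] [-0.0015, -0.0012, 0.0011]
```

```bash

python3 -m inch '[[[0.002,-0.004,0.02,-0.001,-0.001,0.001,1],[0.0032,-0.0074,0.045,-0.001,-0.001,0.001,1],[0.0032,-0.0074,0.068,-0.001,-0.001,0.001,1],[0.0032,-0.0074,0.083,-0.001,-0.001,0.001,1],[0.0032,-0.0074,0.09,-0.001,-0.001,0.001,1],[0.0032,-0.0074,0.094,-0.001,-0.001,0.001,1],[0.0032,-0.0074,0.094,-0.001,-0.001,0.001,1],[0.0032,-0.0074,0.094,-0.001,-0.001,0.001,1],[0.0032,-0.0074,0.094,-0.001,-0.001,0.001,1],[0.0032,-0.0074,0.094,-0.001,-0.001,0.001,1]]]'
python3 - <<'E'
from h import *
go((.4785,-.0197,.1111),90.8)
E
```

```text
clock: 38.75
position: [0.4791, -0.0206, 0.1156]
ee_rot: [-0.006, 1.0, -0.0, 0.0]
ft_force: [-0.0, 0.3, -1.9]
grip_width: 0.134
grasp_force: 60.2
GO [0.0006, 0.001, 0.0045] [-0.0005, 0.0009, -0.0011]
```

```bash

python3 -m inch '[[[0.0006,0.001,0.002,0,0,0,1],[0.0006,0.001,0.004,0,0,0,1],[0.0006,0.001,0.0047,0,0,0,1],[0.0006,0.001,0.0047,0,0,0,1],[0.0006,0.001,0.0047,0,0,0,1]]]'
python3 -m inch '[[[0,0,0,0,0,0,0.7],[0,0,0,0,0,0,0.4],[0,0,0,0,0,0,0.2],[0,0,0,0,0,0,0.1],[0,0,-0.015,0,0,0,0.1],[0,0,-0.04,0,0,0,0],[0,0,-0.08,0,0,0,0],[0,0,-0.12,0,0,0,0],[0,0.03,-0.16,0,0,0,0],[0,0.07,-0.2,0,0,0,0]]]'
python3 -m inch '[[[-0.01,0.02,-0.04,0,0,0.01,0],[-0.02,0.03,-0.08,0,0,0.014,0],[-0.022,0.04,-0.12,0,0,0.014,0],[-0.022,0.05,-0.139,0,0,0.014,0],[-0.022,0.05,-0.139,0,0,0.014,0],[-0.022,0.05,-0.139,0,0,0.014,0],[-0.022,0.05,-0.139,0,0,0.014,0]]]'
```

```text
clock: 39.25
position: [0.4783, -0.0199, 0.111]
ee_rot: [-0.006, 1.0, -0.0, 0.0]
ft_force: [-3.8, -0.8, 8.0]
grip_width: 0.132
grasp_force: 61.9
clock: 40.25
position: [0.4774, 0.0452, 0.3081]
ee_rot: [-0.005, 1.0, 0.0, 0.001]
ft_force: [1.0, 0.4, -0.3]
grip_width: 0.5
grasp_force: 0.0
clock: 40.95
position: [0.4984, 0.0956, 0.4436]
ee_rot: [0.001, 1.0, -0.001, -0.001]
ft_force: [-0.4, -0.9, -0.6]
grip_width: 0.501
grasp_force: 0.0
```

```bash

python3 -m inch '[[[-0.01,-0.03,0,0,0,0,0],[-0.02,-0.07,0,0,0,0,0],[-0.03,-0.11,0,0,0,0,0],[-0.03,-0.15,0,0,0,0,0],[-0.03,-0.175,0,0,0,0,0],[-0.03,-0.18,0,0,0,0,0],[-0.03,-0.18,0,0,0,0,0],[-0.03,-0.18,0,0,0,0,0],[-0.03,-0.18,0,0,0,0,0]]]'
cat > chk.py <<'E'
from slabfit import *
import sys
o=sensors.get_obs();im=snap('wrist','f'+sys.argv[1]);print(o['position'])
s=sf('wrist',o,im,(.544,-.0828,.014));print('slab',s)
g=cv2.GaussianBlur(im,(0,0),.8).astype(np.float32);gx=np.abs(cv2.Sobel(g,-1,1,0)).max(2);gy=np.abs(cv2.Sobel(g,-1,0,1)).max(2);G=np.minimum(np.hypot(gx,gy),200)
def seg(P):
    return np.vstack([P[i]+(P[(i+1)%4]-P[i])*np.linspace(0,1,40)[:,None] for i in range(4)])
c3=np.array([(-1,-1,0),(-1,1,0),(1,1,0),(1,-1,0)])
E=np.vstack([seg(c3*[.06,.038,0]+[0,0,.07]),seg(c3*[.04,.006,0]+[0,0,.11])])
sl=[.544,-.0828,np.radians(.8)];res=[]
for n,cx,cy,yaw in[('B',0,-.042,90),('A',.064,.064,0),('C',-.064,.064,0)]:
    t=pose(np.array([[cx,cy,0]]),sl,0)[0];t=np.array([t[0],t[1],sl[2]+np.radians(yaw)])
    f=lambda q:-map_coordinates(G,proj('wrist',pose(E,[q[0],q[1],q[2]/10],.018),o).T[::-1],order=1,mode='nearest').mean()
    best=None
    for dx in(-.004,0,.004):
        for dy in(-.004,0,.004):
            x0=np.array([t[0]+dx,t[1]+dy,t[2]*10]);r=minimize(f,x0,method='Nelder-Mead',options=dict(initial_simplex=np.vstack([x0,x0+[.003,0,0],x0+[0,.003,0],x0+[0,0,.2]]),xatol=1e-4,fatol=1e-2))
            if best is None or r.fun<best.fun:best=r
    q=np.r_[best.x[:2],best.x[2]/10];res.append(q);print(n,q[:2],'err mm',(q[:2]-t[:2])*1000,'deg',np.degrees(q[2]-t[2]),best.fun)
k=3;b0,b1=50,20
ps=proj('wrist',pose(np.c_[cs[:4]*[.16,.14],np.full(4,.06)],sl,0),o);x0,y0=np.maximum(ps.min(0).astype(int),0);x1,y1=ps.max(0).astype(int)
k=min(800/(x1-x0),600/(min(y1,384)-y0));z=cv2.resize(im[y0:y1,x0:x1],None,fx=k,fy=k,interpolation=cv2.INTER_CUBIC)
def line(P,col):cv2.polylines(z,[np.round((proj('wrist',P,o)-[x0,y0]+.5)*k-.5).astype(np.int32)],True,col,1)
for cx,cy,lx,ly in[(-84,-42,84,128),(0,-42,84,128),(84,-42,84,128),(-64,64,128,84),(64,64,128,84)]:line(pose(c3*[lx/2000,ly/2000,0]+[cx/1000,cy/1000,.018],sl,0),(0,255,255))
for q in res: line(pose(c3*[.06,.038,0]+[0,0,.07],q,.018),(0,0,255));line(pose(c3*[.04,.006,0]+[0,0,.11],q,.018),(255,0,255))
cv2.imwrite('pics/fz'+sys.argv[1]+'.png',z[:600,:800])
E
python3 chk.py 1
```

```text
clock: 41.85
position: [0.5286, -0.0823, 0.4445]
ee_rot: [-0.001, 1.0, -0.0, -0.0]
ft_force: [0.4, 0.0, 0.4]
grip_width: 0.499
grasp_force: 0.0
[ 0.5286 -0.0823  0.4445]
slab (array([ 0.5556, -0.0825]), np.float64(0.5498764754757186), np.float64(-9.40456771850586))
B [ 0.5464 -0.121 ] err mm [1.8601 3.8056] deg -0.8046238296119379 -112.69999694824219
A [ 0.6054 -0.0184] err mm [-1.6617 -0.4624] deg 1.0659616558618754 -140.68692016601562
C [ 0.4782 -0.0203] err mm [-0.8644 -0.5924] deg 0.20939711579130843 -139.35733032226562
```

View pics/fz1.png

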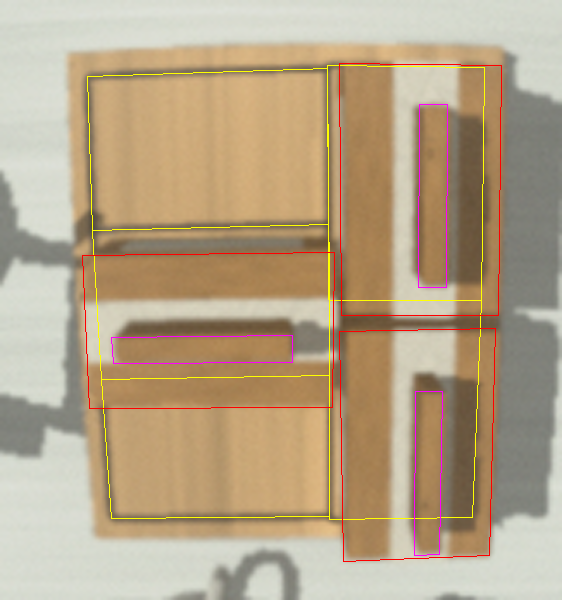

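All three cartons lie in their outlines: places 4 and 5 within ≈1.7 mm, but B in place 2 is ≈4 mm too far towards +y. I'll mend B by regrasping and shifting it.

```bash

python3 -m inch '[[[-0.004,-0.01,0.01,0,0,0.14,0],[-0.008,-0.02,0.02,0,0,0.28,0],[-0.012,-0.03,0.04,0,0,0.42,0],[-0.018,-0.039,0.07,0,0,0.56,0],[-0.018,-0.039,0.1,0,0,0.7,0],[-0.018,-0.039,0.13,0,0,0.84,0],[-0.018,-0.039,0.16,0,0,0.98,0],[-0.018,-0.039,0.19,0,0,1.12,0],[-0.018,-0.039,0.22,0,0,1.26,0],[-0.018,-0.039,0.24,0,0,1.4,0]]]'
python3 -m inch '[[[0,0,0,0,0,0.14,0],[0,0,0,0,0,0.17,0],[0,0,0,0,0,0.17,0],[0,0,0,0,0,0.17,0],[0,0,0,0,0,0.17,0]]]'
python3 - <<'E'
from h import *
go((.5463,-.121,.113),0)
E
```

```text
clock: 42.9
position: [0.5459, -0.1218, 0.2028]
ee_rot: [0.646, 0.763, -0.001, -0.0]
ft_force: [0.2, -0.2, -0.5]
grip_width: 0.501
grasp_force: 0.0
clock: 43.4
position: [0.5467, -0.123, 0.2053]
ee_rot: [0.706, 0.708, 0.0, 0.0]
ft_force: [0.1, -0.7, -0.7]
grip_width: 0.508
grasp_force: 0.0
GO [0.002, -0.0004, 0.0923] [0.0009, 0.0005, 0.0019]
```

```bash

python3 -m inch '[[[0.002,-0.0004,0.03,0,0,0.002,0],[0.002,-0.0004,0.06,0,0,0.002,0],[0.002,-0.0004,0.08,0,0,0.002,0],[0.002,-0.0004,0.092,0,0,0.002,0],[0.002,-0.0004,0.092,0,0,0.002,0],[0.002,-0.0004,0.092,0,0,0.002,0.4],[0.002,-0.0004,0.092,0,0,0.002,0.7],[0.002,-0.0004,0.092,0,0,0.002,1],[0.002,-0.0004,0.092,0,0,0.002,1],[0.002,-0.0004,0.092,0,0,0.002,1]]]' 60
python3 -m inch '[[[0,0,0,0,0,0,1],[0,0,0,0,0,0,1],[0,0,0,0,0,0,1]]]'
python3 - <<'E'
from h import *
o=sensors.get_obs();print(o['ee_rot']);p=o['position']+[-.0016,-.0038,0];go(p,.8)
E
```

```text
clock: 44.4
position: [0.5466, -0.1213, 0.114]
ee_rot: [0.708, 0.706, 0.0, 0.001]
ft_force: [-1.8, 0.4, 6.7]
grip_width: 0.129
grasp_force: 61.1
clock: 44.7
position: [0.5466, -0.1213, 0.114]
ee_rot: [0.708, 0.706, 0.0, 0.001]
ft_force: [-2.3, 0.3, 8.1]
grip_width: 0.132
grasp_force: 61.1
[7.07918652e-01 7.06293436e-01 3.57559441e-04 7.98349649e-04]
GO [-0.0038, -0.0016, -0.0] [0.0016, 0.0006, -0.0163]
```

```bash

python3 -m inch '[[[0,0,-0.006,0,0,0,1],[0,0,-0.008,0,0,0,1],[-0.002,-0.001,-0.008,0.001,0,-0.01,1],[-0.0038,-0.0016,-0.008,0.001,0,-0.016,1],[-0.0038,-0.0016,-0.008,0.001,0,-0.016,1],[-0.0038,-0.0016,-0.005,0.001,0,-0.016,1],[-0.0038,-0.0016,-0.002,0.001,0,-0.016,1],[-0.0038,-0.0016,-0.001,0.001,0,-0.016,1],[-0.0038,-0.0016,-0.001,0.001,0,-0.016,1],[-0.0038,-0.0016,-0.001,0.001,0,-0.016,1]]]'
python3 - <<'E'
from h import *
go((.545,-.1251,.1137),.8)
E
```

```text
clock: 45.7
position: [0.5443, -0.1249, 0.1141]
ee_rot: [0.702, 0.712, -0.001, -0.0]
ft_force: [-3.6, 1.8, 4.9]
grip_width: 0.129
grasp_force: 60.7
GO [-0.0002, 0.0007, 0.0004] [-0.0013, 0.0004, -0.0004]
```

```bash

python3 -m inch '[[[0,0,0,0,0,0,0.7],[0,0,0,0,0,0,0.4],[0,0,0,0,0,0,0.1],[0,0,0,0,0,0,0],[0,0,0,0,0,0,0],[0,0,-0.02,0,0,0,0],[0,0,-0.05,0,0,0,0],[0,0,-0.09,0,0,0,0],[0,0,-0.14,0,0,0,0],[0,0,-0.19,0,0,0,0]]]'
python3 -m inch '[[[0.01,0,-0.03,0,0,-0.14,0],[0.02,-0.005,-0.06,0,0,-0.28,0],[0.03,-0.01,-0.1,0,0,-0.42,0],[0.04,-0.015,-0.14,0,0,-0.56,0],[0.043,-0.016,-0.14,0,0,-0.7,0],[0.043,-0.016,-0.14,0,0,-0.84,0],[0.043,-0.016,-0.14,0,0,-0.98,0],[0.043,-0.016,-0.14,0,0,-1.12,0],[0.043,-0.016,-0.14,0,0,-1.26,0],[0.043,-0.016,-0.14,0,0,-1.4,0]]]'
python3 -m inch '[[[0,0,0,0,0,-0.13,0],[0,0,0,0,0,-0.16,0],[0,0,0,0,0,-0.16,0],[0,0,0,0,0,-0.16,0],[0,0,0,0,0,-0.16,0]]]'
python3 chk.py 2
python3 - <<'E'
from h import *
snap('scene','sEnd');im=snap('side','dEnd')
for c in('scene','side'):
  for l in('pail_mid','carton1_mid','mug_mid','can_a_mid'):print(c,l,[(np.round(d['pixel']).tolist(),round(d['conf'],2)) for d in spotter.look_for(l,c)])
E
```

```text
clock: 46.7
position: [0.5441, -0.1249, 0.3057]
ee_rot: [0.702, 0.712, -0.001, -0.0]
ft_force: [2.4, -0.4, -0.4]
grip_width: 0.501
grasp_force: 0.0
clock: 47.7
position: [0.5281, -0.082, 0.4439]
ee_rot: [0.076, 0.997, -0.0, -0.0]
ft_force: [0.4, -0.8, -0.3]
grip_width: 0.498
grasp_force: 0.0
clock: 48.2
position: [0.5281, -0.0819, 0.4439]
ee_rot: [-0.0, 1.0, -0.0, -0.0]
ft_force: [0.7, -0.1, -0.0]
grip_width: 0.499
grasp_force: 0.0
[ 0.5281 -0.0819  0.4439]
slab (array([ 0.5549, -0.0823]), np.float64(0.510535120333369), np.float64(-10.886585235595703))
B [ 0.5446 -0.1244] err mm [-0.027   0.3783] deg -0.09666596435541326 -121.62516021728516
A [ 0.6054 -0.0182] err mm [-1.6643 -0.291 ] deg 1.0571095989124362 -138.2155303955078
C [ 0.4778 -0.0199] err mm [-1.3048 -0.2414] deg 0.4024540881651701 -139.5985107421875
scene pail_mid [([320.0, 168.0], 0.83), ([115.0, 170.0], 0.73)]
scene carton1_mid [([406.0, 227.0], 0.72), ([210.0, 200.0], 0.65)]
scene mug_mid [([143.0, 259.0], 0.98)]
scene can_a_mid [([182.0, 267.0], 0.71), ([94.0, 204.0], 0.71)]
side pail_mid [([334.0, 248.0], 0.96), ([266.0, 128.0], 0.7)]
side carton1_mid [([294.0, 342.0], 0.93), ([262.0, 181.0], 0.72)]
side mug_mid [([198.0, 164.0], 0.74)]
side can_a_mid [([195.0, 181.0], 0.62)]
```

```bash
python3 -c "
from workcell import order
print(order.hand_in())"
```

```text
the job is handed in; nothing more can be done
None
```

I handed the job in: the pail hangs by its bail on both prongs, and all three mat cartons lie in places 2, 4 and 5, measured within about 2 mm and 1° of centre and square, with the mug, cans and look-alikes not touched.

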